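Dock the cooling block and load the sample racks

ROBOT

A 6-joint arm with a two-finger parallel gripper is mounted at the origin on the work surface. World frame = base frame: x ahead of the robot, y to its left, z up, the work surface at z = 0. Lengths are in m, angles in rad, forces in N, time in s.
With the tool pointing down it reaches from about 0.3 to 0.875 m from the base axis. Payload 6.4 kg.
Tool frame: the origin (TCP) lies at the very end of the fingers, on their centre line; the grasp point (between the pads) lies ctrl.pinch_z behind it (ctrl.pinch_z is the distance from the TCP to the grasp point, in m); y points along the fingers, z is the direction in which the jaws open and shut, and the axes are right-handed (so a half turn about y gives the same grasp; the last joint's range is limited). The gripper opens to 85 mm and grips with 20 to 120 N. Pads are 22 mm wide; open, the fingers measure 114 mm over their backs; the gripper's body (76 mm by 85 mm) begins 54 mm behind the grasp point. The pads swing forward as they close: fully open they stand 13 mm farther back than shut.
Start: joints at [-1.495, 0.181, 1.607, -0, 1.354, -0.206], TCP at [0.16, -0.552, 0.231] pointing down, gripper open.
Joint ranges: [-2.99, 2.99], [-0.89, 2.07], [0.3, 2.58], [-1.14, 4.28], [0, 2.63], [-3.12, 3.12]. Speed limits (rad/s): [2.57, 2.57, 3.01, 3.14, 3.14, 3.14].

INTERFACE

Orientations are given as a unit quaternion [w, x, y, z].
In Python, from bench import ctrl gives the robot as it stands.
- The arm moves only by the shell command python3 -m pendant 'ROWS'. ROWS is JSON, one flat list of numbers, 7 for each row, row after row: the shift along the world's x, y, z in m, then the turn, a rotation vector about the world's x, y, z in degrees, then the finger opening in m, from 0 to 0.0854. In form: [tx, ty, tz, rx, ry, rz, hand, tx, ty, tz, rx, ry, rz, hand, ...]. A call has 1 to 12 rows; each row shifts and turns the commanded pose from where the row before left it; what a row does not reach is not made up. A row lasts 1/8 s, in which the tool goes at most 62.5 mm and 10.7 degrees, less where a joint would pass 70% of its speed; a pose out of reach is approached as far as the arm can. A call with a gripper value outside its range is refused whole. The fingers move at their own pace and stop on an object; the grip force is fixed at half the most. Time passes only in rows, so rows that do not move let the fingers close. It gives the time, the measured TCP pose, the force and the opening at its end, in the units of the state.
- ctrl.get_obs(): the state, without advancing time (a new reading comes with each control period).
- ctrl.camera(name): name is "scene" or "top" or "wrist"; returns the picture (480x640x3 uint8, red, green, blue); there is no depth.
- ctrl.camera_info(name): a dict with "fx", "fy", "cx", "cy" (pixels), "k1" (the pictures are not rectified: a ray, as slopes to the right and down, at radius r is drawn at 1 + k1 r^2 times it, then the intrinsics apply), "origin" and "rotation" of the camera in the world; the wrist camera has in their place "tool_from_camera" (4x4, takes a point from camera to tool coordinates, whose origin is the TCP and whose axes are the tool frame's). Camera axes: x right, y down, z forward; pixel columns grow to the right and rows downward; lengths in m; the calibration is good to about 2 mm. A picture is of the moment at which its call begins: read the wrist's pose just before it. camera_info takes no time and is no camera call.
- ctrl.hand_in(): hands the job in, once; it reports no verdict.
Trained networks look in the newest picture that a camera, given by its name, has taken for a name from the list of things; names that differ only in an ending like _2 or _b are one class to them, and where a whole thing is asked for, a point or a joint stands for the part that bears it (a point fixed in the world has none). Each returns a list of dicts, best first, with "score" (0 to 1); they miss things now and then, are a little off and sometimes report something else, mostly with a low value. They report only what shows in the picture. A call takes as long as a camera call. They do not tell look-alikes from the thing itself.
- ctrl.silhouettes(target, camera): "mask" (480x640 bool, what is visible of it) and "bbox" ([left, top, right, bottom] in pixels, round what is visible of it).
The state is a dict: "time_s": time; "q": joint angles; "dq": joint speeds; "joint_efforts": joint torques, N m; "eef_pos": TCP position; "eef_rot": TCP orientation; "wrist_force": force on the tool from outside, world axes, zero at the start; "torque": the same for the moment, N m; "opening": opening from 0.0 (shut) to 1.0 (fully open).
Only numpy, scipy, OpenCV 4.12 (cv2) and the standard library are available. Lean on these libraries where they do the work, as an engineer would, in place of code of your own. Each camera call takes 0.05 s, during which the arm holds its last target.

TASK

Get the autosampler ready for its run: the cooling block is too wide and heavy to pick up, so walk it back over the bench by its front corners, keeping off the hose couplings between them, until it sits square and hard against the sampler's rear stop bar and its left stop. Only then put every sample rack on the bench into a lane of the block, one per lane, and push each one home, flat in its lane with its far end against the lane's back wall and its left side against the wall on the left. Leave everything else on the bench where it stands.

Things in the scene. Friction and masses are not known exactly. Their poses are not given: they have to be found in the camera images.
- sampler: Open-bed autosampler, white, bolted down. Origin: on the bench, where the block's origin lies when the block is home; x points to its rear, y to its left stop; open in front (-x) and on the right (-y). Behind the rear stop bar a housing 66 mm high, x = 86 to 171, y = -185 to 175 mm; a needle tower 215 mm high at x = 98 to 172, y = -235 to -185 mm, its arm turned away to y = -320 mm.
- rear_stop (a point): Middle of the face of the sampler's steel rear stop bar (165 mm long in y, 34 mm high), 64 mm behind the sampler's origin, at bench level. Axes as the sampler's.
- left_stop (a point): Middle of the face of the sampler's one steel left stop (50 mm long in x, 34 mm high), 87 mm left of the sampler's origin, at bench level. Behind it a cheek 40 mm high, from 19 mm before to 81 mm behind this point in x, out to 28 mm farther left. Axes as the sampler's.
- block: Aluminium cooling block, about 1.6 kg, loose, sliding on the bench (10 to 20 N pushes it; less at a corner, which makes it swing). 128 mm (x) by 174 mm (y), 48 mm high; origin at the centre of its underside; x points to its back, y to its left. It starts 80 to 100 mm in front of its home, 20 to 45 mm to the right, turned up to 0.2 rad. Three lanes on top.
- couplings: The two brass hose couplings on a black strip in the middle of the block's front face, fixed to the block: 70 mm wide (y from -35 to +35 mm), 8 to 34 mm above the bench, standing out 38 mm. Not to be pushed on. Origin on the block's front face, at bench level; axes as the block's.
- lane1 (a point): In the block's left lane (along x): where a rack's centre lies when home, 46 mm above the lane floor; it is 8 mm back and 5 mm left of the lane's centre. Lane 116 x 50 mm, floor 40 mm above the bench, centre +56 mm from the block's in y; walls all round 6 mm thick, 8 mm high. Axes as the block's.
- lane2 (a point): In the block's middle lane (along x): where a rack's centre lies when home, 46 mm above the lane floor; it is 8 mm back and 5 mm left of the lane's centre. Lane 116 x 50 mm, floor 40 mm above the bench, centre 0 mm from the block's in y; walls all round 6 mm thick, 8 mm high. Axes as the block's.
- lane3 (a point): In the block's right lane (along x): where a rack's centre lies when home, 46 mm above the lane floor; it is 8 mm back and 5 mm left of the lane's centre. Lane 116 x 50 mm, floor 40 mm above the bench, centre -56 mm from the block's in y; walls all round 6 mm thick, 8 mm high. Axes as the block's.
- rack1_mid (a point): Centre (46 mm up) of a white sample rack, 0.25 kg, 100 mm (x) by 40 mm (y), body 40 mm high, vial caps up to 51 mm. Across its middle stands a handle tab 12 mm thick (x), 38 mm wide (y), from 40 to 92 mm up: grip it near the top, closing along the rack's x. Either way round will do. Two or three such racks are there (None: absent).
- rack2_mid (a point): Centre (46 mm up) of a white sample rack, 0.25 kg, 100 mm (x) by 40 mm (y), body 40 mm high, vial caps up to 51 mm. Across its middle stands a handle tab 12 mm thick (x), 38 mm wide (y), from 40 to 92 mm up: grip it near the top, closing along the rack's x. Either way round will do. Two or three such racks are there (None: absent).
- rack3_mid (a point): Centre (46 mm up) of a white sample rack, 0.25 kg, 100 mm (x) by 40 mm (y), body 40 mm high, vial caps up to 51 mm. Across its middle stands a handle tab 12 mm thick (x), 38 mm wide (y), from 40 to 92 mm up: grip it near the top, closing along the rack's x. Either way round will do. Two or three such racks are there (None: absent).
- carton: Bystander: plain cardboard box 85 x 55 x 45 mm, origin under its centre; stands where a rack might.
- bottle1: Bystander: solvent bottle with blue cap, 84 mm across, 180 mm high.
- bottle2: Bystander: another such bottle.
- beaker: Bystander: glass beaker 72 mm across, 85 mm high.
- tipbox: Bystander: pipette tip box 120 x 85 x 80 mm.
- jar: Bystander: amber jar 60 mm across, 80 mm high.
- nutdriver: Bystander: nut driver, 170 mm long, lying on the bench.
Not all that is in view belongs to the job. Leave any green look-alike of the part that bears rack3_mid alone.

How it is judged:
On the way:
1. the block is home, square against the rear stop bar and the left stop, with all racks still on the bench (x of block in the frame of sampler between -0.004 and 0.004 m and y of block in the frame of sampler between -0.004 and 0.004 m and angle between the x axis of block and the x axis of sampler, either way round below 0.035 rad and angle between block's own z axis and vertical below 0.05 rad and height (world z) of each of rack1_mid, rack2_mid, rack3_mid below 0.07 m), for 0.3 s.
At the end, for the whole second after the job is handed in: The block is home (within 4 mm of its place against the rear and left stops and 0.035 rad of square), every rack present lies flat in a lane of its own, within 3 mm of that lane's back wall and left wall and 0.04 rad of straight, and all is at rest (x of block in the frame of sampler between -0.004 and 0.004 m and y of block in the frame of sampler between -0.004 and 0.004 m and angle between the x axis of block and the x axis of sampler, either way round below 0.035 rad and angle between block's own z axis and vertical below 0.05 rad and ((x of rack1_mid in the frame of lane1 between -0.003 and 0.003 m and y of rack1_mid in the frame of lane1 between -0.003 and 0.003 m and z of rack1_mid in the frame of lane1 between -0.004 and 0.004 m) or (x of rack1_mid in the frame of lane2 between -0.003 and 0.003 m and y of rack1_mid in the frame of lane2 between -0.003 and 0.003 m and z of rack1_mid in the frame of lane2 between -0.004 and 0.004 m) or (x of rack1_mid in the frame of lane3 between -0.003 and 0.003 m and y of rack1_mid in the frame of lane3 between -0.003 and 0.003 m and z of rack1_mid in the frame of lane3 between -0.004 and 0.004 m)) and angle between the x axis of each of rack1_mid, rack2_mid, rack3_mid and the x axis of block, either way round below 0.04 rad and linear speed of each of rack1, rack2, rack3, block below 0.02 m/s and ((x of rack2_mid in the frame of lane1 between -0.003 and 0.003 m and y of rack2_mid in the frame of lane1 between -0.003 and 0.003 m and z of rack2_mid in the frame of lane1 between -0.004 and 0.004 m) or (x of rack2_mid in the frame of lane2 between -0.003 and 0.003 m and y of rack2_mid in the frame of lane2 between -0.003 and 0.003 m and z of rack2_mid in the frame of lane2 between -0.004 and 0.004 m) or (x of rack2_mid in the frame of lane3 between -0.003 and 0.003 m and y of rack2_mid in the frame of lane3 between -0.003 and 0.003 m and z of rack2_mid in the frame of lane3 between -0.004 and 0.004 m)) and ((x of rack3_mid in the frame of lane1 between -0.003 and 0.003 m and y of rack3_mid in the frame of lane1 between -0.003 and 0.003 m and z of rack3_mid in the frame of lane1 between -0.004 and 0.004 m) or (x of rack3_mid in the frame of lane2 between -0.003 and 0.003 m and y of rack3_mid in the frame of lane2 between -0.003 and 0.003 m and z of rack3_mid in the frame of lane2 between -0.004 and 0.004 m) or (x of rack3_mid in the frame of lane3 between -0.003 and 0.003 m and y of rack3_mid in the frame of lane3 between -0.003 and 0.003 m and z of rack3_mid in the frame of lane3 between -0.004 and 0.004 m))); the robot touches nothing.
It fails at once if the robot pushes on the hose couplings (over 4 N) (contact force between any of the arm, the fingers and couplings above 4 N).
It fails at once if the cooling block is lifted or tipped (height (world z) of block above 0.03 m or angle between block's own z axis and vertical above 0.25 rad).
It fails at once if another thing on the bench is knocked over or shifted by more than 50 mm (distance of any of carton, bottle1, bottle2, beaker, tipbox, jar, nutdriver from where it was at the start of the episode above 0.05 m or angle between any of carton, bottle1, bottle2, beaker, tipbox, jar's own z axis and vertical above 0.6 rad).
Of rack1, rack2, rack3 only 2 to 3 are there at a start; the rules pass over those that are not, and their reading is None.
At some moment in a run one of rack1, rack2, rack3 may be knocked a few centimetres aside while the robot is not near it.
It also fails if it takes over 210 s, if anything falls off the work surface, if the arm or the gripper's body presses on something with over 40 N, if the wrist force passes 120 N, or if a joint passes its speed limit or range.

## Working session

There is one attempt and no reset: what is moved stays moved. The work goes in short steps, Python scripts to look and compute and a shell command to move; the robot and the scene stay as the last step left them, time stands still between calls to the robot, and variables do not carry over. Pictures are saved under pics/ and viewed, and the job is handed in when it is done.

```bash
ls; mkdir -p pics; python3 - <<'E'
from bench import ctrl
import cv2
print(ctrl.get_obs(), ctrl.pinch_z)
for n in ["scene","top","wrist"]:
    im=ctrl.camera(n); cv2.imwrite(f"pics/a_{n}.png",im[:,:,::-1]); print(n,ctrl.camera_info(n))
E
```

```text
pics
{'time_s': 0.0, 'q': array([-1.49530997e+00,  1.81517591e-01,  1.60799511e+00,  1.49352811e-05,
        1.35384502e+00, -2.06269964e-01]), 'dq': array([ 4.13853991e-05, -1.11869461e-04,  1.21231459e-03, -4.80064813e-04,
       -7.44804837e-04, -1.09135735e-03]), 'joint_efforts': array([-1.58175320e-03, -4.44879699e+01, -3.51331758e+01, -4.81811876e-04,
        9.16802179e-03,  1.47916069e-05]), 'eef_pos': array([ 0.15986984, -0.55174819,  0.23040359]), 'eef_rot': array([ 0.09933148, -0.09923963,  0.70072379, -0.69947904]), 'wrist_force': array([-0.50494162, -0.37888591, -0.26706958]), 'torque': array([ 0.00054698, -0.04180391, -0.03115491]), 'opening': 1.0009943385801694} 0.0187
scene {'fx': 530.6832841971353, 'fy': 530.6832841971353, 'cx': 318.75324782553184, 'cy': 234.3852391329165, 'k1': -0.12490862151027234, 'origin': array([ 1.46749946, -0.20836968,  1.41947966]), 'rotation': array([-0.23953007,  0.7270596 ,  0.61427634, -0.19150526])}
top {'fx': 582.7342442604164, 'fy': 582.7342442604164, 'cx': 315.68394182851284, 'cy': 248.22677207972714, 'k1': -0.025426971987209227, 'origin': array([ 0.39829244, -0.02820784,  1.62341645]), 'rotation': array([-0.034309  ,  0.70839033, -0.70465605,  0.02158426])}
wrist {'fx': 374.34116877773346, 'fy': 374.34116877773346, 'cx': 324.1477960989033, 'cy': 233.84555455372475, 'k1': -0.02367441465846159, 'tool_from_camera': array([[ 4.59529774e-05,  9.65935135e-01,  2.58784297e-01,
        -6.54755003e-02],
       [-2.05923514e-04, -2.58784282e-01,  9.65935118e-01,
        -1.43168167e-01],
       [ 9.99999978e-01, -9.76773664e-05,  1.87016849e-04,
        -9.45734052e-05],
       [ 0.00000000e+00,  0.00000000e+00,  0.00000000e+00,
         1.00000000e+00]])}
```

View pics/a_top.png

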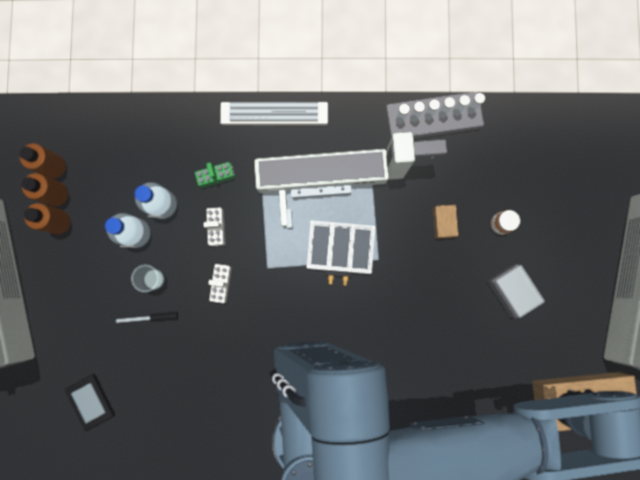

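View pics/a_scene.png

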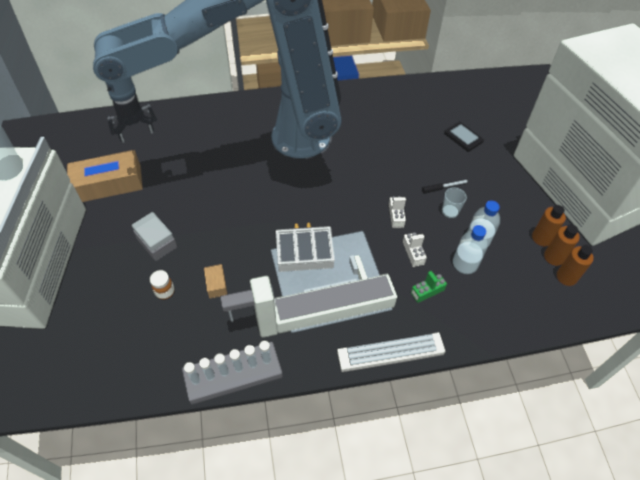

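View pics/a_wrist.png

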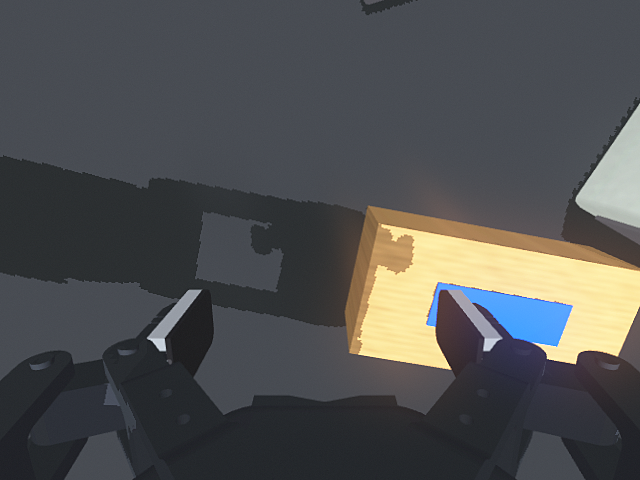

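```bash
cat > h.py <<'E'
import numpy as np, cv2
from scipy.spatial.transform import Rotation as R
from scipy.optimize import minimize
from bench import ctrl
def rot(q): return R.from_quat([q[1],q[2],q[3],q[0]]).as_matrix()
def campose(n,obs=None):
    i=ctrl.camera_info(n)
    if n=="wrist":
        o=obs or ctrl.get_obs(); T=np.eye(4);T[:3,:3]=rot(o['eef_rot']);T[:3,3]=o['eef_pos']
        T=T@np.array(i['tool_from_camera']); return i,T[:3,:3],T[:3,3]
    r=np.array(i['rotation']); r=rot(r) if r.size==4 else r
    return i,r,np.array(i['origin'])
def proj(P,c):
    i,r,o=c; p=(np.atleast_2d(P)-o)@r; s=p[:,:2]/p[:,2:]; k=1+i['k1']*(s**2).sum(1,keepdims=True)
    return s*k*[i['fx'],i['fy']]+[i['cx'],i['cy']]
def unproj(uv,z,c):
    i,r,o=c; d=(np.atleast_2d(uv)-[i['cx'],i['cy']])/[i['fx'],i['fy']]; s=d.copy()
    for _ in range(10): s=d/(1+i['k1']*(s**2).sum(1,keepdims=True))
    v=np.c_[s,np.ones(len(s))]@r.T
    return o+v*((z-o[2])/v[:,2])[:,None]
def box(x0,x1,y0,y1,z0,z1): return np.array([[x,y,z] for x in(x0,x1) for y in(y0,y1) for z in(z0,z1)])
BLOCK=[box(-.064,.064,-.087,.087,0,.048)]
RACK=[box(-.05,.05,-.02,.02,0,.04),box(-.006,.006,-.019,.019,.04,.092),box(-.04,.04,-.015,.015,.04,.051)]
CARTON=[box(-.0425,.0425,-.0275,.0275,0,.045)]
def place(P,p):
    c,s=np.cos(p[2]),np.sin(p[2]); return P@np.array([[c,-s,0],[s,c,0],[0,0,1]]).T+[p[0],p[1],p[3] if len(p)>3 else 0]
def render(parts,p,c,sc=4):
    m=np.zeros((480*sc,640*sc),np.uint8)
    for b in parts:
        h=cv2.convexHull(((proj(place(b,p),c)+.5)*sc).astype(np.float32)).astype(np.int32)
        cv2.fillConvexPoly(m,h,1)
    return m
def fit(parts,p0,obs,z=0):
    """obs: list of (mask,c)"""
    big=[(cv2.resize(m.astype(np.uint8),None,fx=4,fy=4,interpolation=cv2.INTER_NEAREST),c) for m,c in obs]
    def cost(p):
        q=[p[0],p[1],p[2]*5,z]; v=0
        for m,c in big:
            r=render(parts,q,c); v+=1-(r&m).sum()/max(1,(r|m).sum())
        return v
    best=None
    for a in [0,.2,-.2]:
        x0=np.array([p0[0],p0[1],(p0[2]+a)/5]); sim=np.vstack([x0,x0+[.01,0,0],x0+[0,.01,0],x0+[0,0,.03]])
        r=minimize(cost,x0,method='Nelder-Mead',options=dict(initial_simplex=sim,xatol=2e-4,fatol=1e-4))
        if best is None or r.fun<best.fun: best=r
    return np.array([best.x[0],best.x[1],best.x[2]*5]),best.fun/len(big)
def save(im,name,crop=None,sc=1):
    if crop: l,t,r,b=crop; im=im[t:b,l:r]
    if sc!=1: im=cv2.resize(im,None,fx=sc,fy=sc,interpolation=cv2.INTER_CUBIC)
    cv2.imwrite(f"pics/{name}.png",im[:,:,::-1])
E
python3 - <<'E'
from h import *
it=ctrl.camera("top"); save(it,"b_top",(190,120,490,320),2.6)
cam={n:campose(n) for n in("top","scene")}
for n in ("block","rack1_mid","sampler","carton","bottle1","beaker","tipbox","jar","nutdriver"):
  for cn in ("top","scene"):
    for d in ctrl.silhouettes(n,cn):
        b=d['bbox']; u=[(b[0]+b[2])/2,(b[1]+b[3])/2]
        print(n,cn,round(d['score'],2),[int(v) for v in b],unproj(u,.03,cam[cn])[0].round(3))
E
```

```text
block top 0.92 [311, 220, 373, 283] [ 0.514 -0.073  0.03 ]
block top 0.64 [486, 264, 541, 315] [ 0.413 -0.54   0.03 ]
block scene 0.88 [276, 224, 329, 272] [ 0.532 -0.074  0.03 ]
rack1_mid top 0.44 [255, 132, 448, 269] [ 0.656 -0.098  0.03 ]
rack1_mid scene 0.18 [154, 268, 173, 299] [ 0.596 -0.511  0.03 ]
sampler top 0.57 [254, 132, 448, 266] [ 0.659 -0.097  0.03 ]
sampler scene 0.97 [223, 231, 397, 337] [ 0.667 -0.072  0.03 ]
carton top 0.7 [432, 202, 461, 239] [ 0.601 -0.358  0.03 ]
carton scene 0.79 [203, 265, 226, 294] [ 0.605 -0.356  0.03 ]
carton scene 0.61 [275, 221, 335, 273] [ 0.532 -0.067  0.03 ]
bottle1 top 0.83 [105, 214, 148, 250] [0.566 0.525 0.03 ]
bottle1 top 0.82 [136, 183, 177, 219] [0.652 0.443 0.03 ]
bottle1 scene 0.74 [468, 202, 496, 244] [0.53  0.531 0.03 ]
bottle1 scene 0.71 [454, 224, 485, 273] [0.622 0.455 0.03 ]
beaker top 0.85 [128, 265, 164, 289] [0.442 0.467 0.03 ]
beaker scene 0.57 [439, 187, 467, 215] [0.424 0.466 0.03 ]
tipbox top 0.25 [432, 203, 458, 238] [ 0.601 -0.355  0.03 ]
tipbox top 0.22 [326, 268, 351, 286] [ 0.444 -0.063  0.03 ]
tipbox scene 0.73 [134, 213, 176, 261] [ 0.415 -0.539  0.03 ]
jar top 0.63 [494, 212, 517, 237] [ 0.591 -0.521  0.03 ]
jar top 0.41 [308, 220, 375, 286] [ 0.511 -0.071  0.03 ]
jar scene 0.71 [151, 268, 175, 298] [ 0.593 -0.513  0.03 ]
nutdriver top 0.85 [119, 311, 176, 322] [0.334 0.459 0.03 ]
nutdriver scene 0.46 [422, 184, 457, 192] [0.362 0.436 0.03 ]
```

View pics/b_top.png

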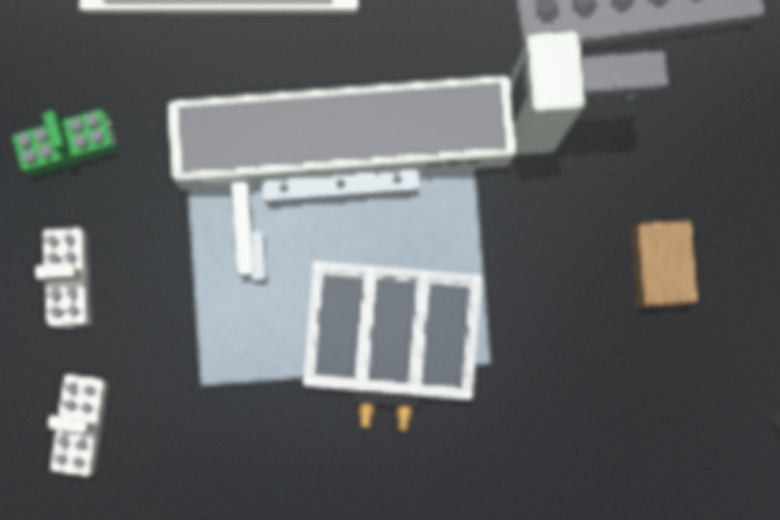

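```bash
python3 - <<'E'
from h import *
o=ctrl.get_obs(); print(rot(o['eef_rot']).round(3))
from h import *
it=ctrl.camera("top"); save(it,"c_top",(245,130,405,280),5)
save(it,"c_rack",(190,190,250,320),5)
# block fit
cam={n:campose(n) for n in("top","scene")}
obs=[]
ctrl.camera("scene")
for cn in("top","scene"):
    m=ctrl.silhouettes("block",cn)[0]['mask']; obs.append((m,cam[cn]))
BC=BLOCK+[box(-.064-.038,-.064,-.035,.035,.008,.034)]
for ob in ([obs[0]],[obs[1]],obs):
    print(fit(BLOCK,[.53,-.07,0],ob),fit(BC,[.53,-.07,0],ob))
# racks: white threshold
hsv=cv2.cvtColor(it,cv2.COLOR_RGB2HSV); m=((hsv[:,:,2]>140)&(hsv[:,:,1]<60)).astype(np.uint8)
m=cv2.morphologyEx(m,cv2.MORPH_CLOSE,np.ones((7,7)))
n,l,s,_=cv2.connectedComponentsWithStats(m)
for i in range(1,n):
    x,y,w,h,a=s[i]
    if 190<x<240 and a>100 and 190<y<300:
        p0=unproj([x+w/2,y+h/2],.04,cam["top"])[0]; print(x,y,w,h,fit(RACK,[p0[0],p0[1],0],[(l==i,cam["top"])]))
E
```

```text
[[-0.961 -0.     0.278]
 [-0.278  0.    -0.961]
 [ 0.    -1.    -0.   ]]
(array([ 0.5265238 , -0.06638995, -0.08323618]), np.float64(0.07479334163741369)) (array([ 0.52724537, -0.06667043, -0.08416195]), np.float64(0.06331461078706702))
(array([ 0.53026679, -0.06999828, -0.07733728]), np.float64(0.035093678956858)) (array([ 0.53150561, -0.07012349, -0.07783968]), np.float64(0.060649295386848934))
(array([ 0.52768387, -0.06807596, -0.08290361]), np.float64(0.07150695472094026)) (array([ 0.52905479, -0.06805551, -0.08293326]), np.float64(0.07940807792268956))
203 207 21 39 (array([0.58507794, 0.28283135, 0.08549543]), np.float64(0.08731497095746676))
208 264 22 39 (array([ 0.42773816,  0.2672844 , -0.13035527]), np.float64(0.09286112660345791))
```

View pics/c_top.png

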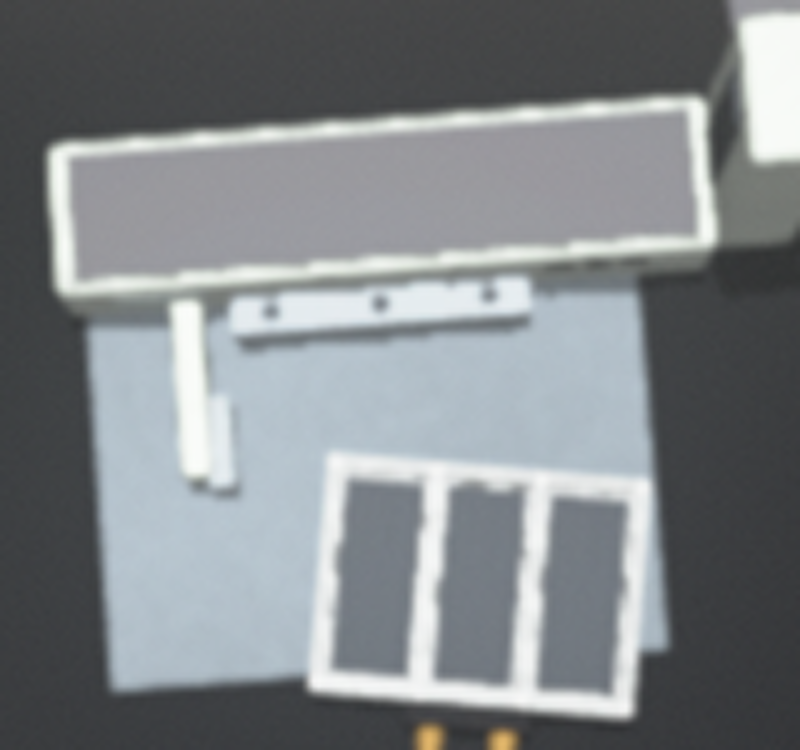

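View pics/c_rack.png

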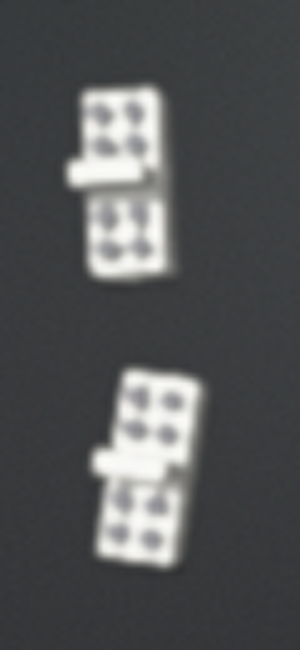

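```bash
cat >> h.py <<'E'
SP=np.array([[.171,.175,.066],[.171,-.185,.066],[.086,-.185,.066],[.086,.175,.066],[.064,.0825,.034],[.064,-.0825,.034]])
def fitpts(P,uv,c,p0,z=0):
    from scipy.optimize import least_squares
    r=least_squares(lambda p:(proj(place(P,p),c)-uv).ravel(),p0[:3],x_scale=[.01,.01,.1]); return r.x,r.fun.reshape(-1,2)
E
python3 - <<'E'
from h import *
c=campose("top")
uv=np.array([[50,147],[703,97],[715,245],[62,297],[237,337],[530,316]])/5+[245,130]-.4
p,e=fitpts(SP,uv,c,[.65,-.05,0]); print(p,e.round(2))
BP=np.array([[.064,.087,.048],[.064,-.087,.048],[-.064,-.087,.048],[-.064,.087,.048]])
uv=np.array([[328,453],[650,481],[634,717],[309,690]])/5+[245,130]-.4
b,e=fitpts(BP,uv,c,[.53,-.07,0]); print(b,e.round(2))
d=b[:2]-p[:2];cs,s=np.cos(p[2]),np.sin(p[2]);print("block in sampler",cs*d[0]+s*d[1],-s*d[0]+cs*d[1],b[2]-p[2])
# left stop face front corner & rear
E
```

```text
[ 0.60875778 -0.01857856  0.08125874] [[-0.64 -0.18]
 [ 0.79 -0.52]
 [ 1.08  0.67]
 [-0.97  0.58]
 [-0.67 -0.09]
 [ 0.4  -0.52]]
[ 0.52785283 -0.06704745 -0.07720342] [[ 0.43  0.43]
 [-0.16 -0.02]
 [-0.53 -0.25]
 [ 0.27 -0.15]]
block in sampler -0.08457217238516199 -0.04174196141915243 -0.15846216137007585
```

```bash
python3 -m pendant '[0.0237,0.0531,0,0,0,-1.28,0.085,0.0237,0.0531,0,0,0,-1.28,0.085,0.0237,0.0531,0,0,0,-1.28,0.085,0.0237,0.0531,0,0,0,-1.28,0.085,0.0237,0.0531,0,0,0,-1.28,0.085,0.0237,0.0531,0,0,0,-1.28,0.085,0.0237,0.0531,0,0,0,-1.28,0.085,0.0237,0.0531,0,0,0,-1.28,0.085,0.0237,0.0531,0,0,0,-1.28,0.085,0,0,0,0,0,0,0.085]'; python3 - <<'E'
from h import *
o=ctrl.get_obs(); print(o['eef_pos'],rot(o['eef_rot'])[:,2],o['time_s'])
save(ctrl.camera("wrist"),"d_wrist")
E
```

```text
time_s: 2.55
eef_pos: [0.3741, -0.0706, 0.2315]
eef_rot: [0.032, -0.031, 0.707, -0.706]
wrist_force: [0.0, -0.5, 0.0]
opening: 1.0
[ 0.37407532 -0.07055704  0.23146969] [ 8.86653449e-02 -9.96061332e-01 -5.28412113e-04] 2.55
```

View pics/d_wrist.png

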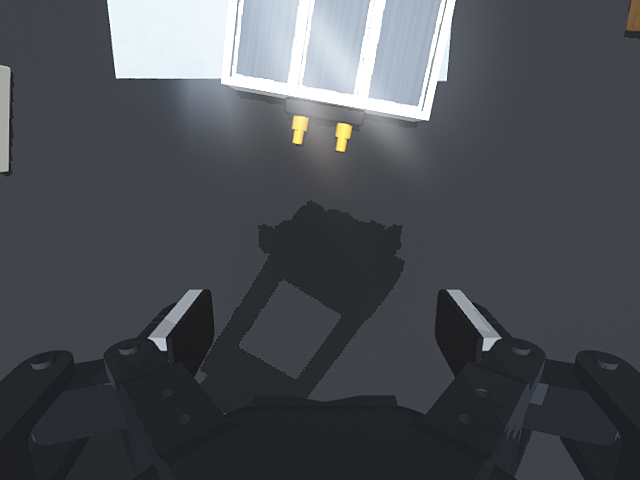

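```bash
python3 -m pendant '[0,0,-0.05,0,0,-0.4,0.0854,0,0,-0.05,0,0,0,0.0854,0,0,-0.05,0,0,0,0.0854,0,0,-0.04,0,0,0,0.0854,0,0,-0.014,0,0,0,0.0854,0,0,0,0,0,0,0.0854]'; python3 - <<'E'
from h import *
save(ctrl.camera("wrist"),"e_wrist")
c=campose("scene")
im=ctrl.camera("scene"); save(im,"e_scene",(250,190,350,280),6)
o=ctrl.get_obs(); print(o['eef_pos'],proj([o['eef_pos']],c))
E
```

```text
time_s: 3.35
eef_pos: [0.372, -0.0753, 0.0263]
eef_rot: [0.024, -0.026, 0.707, -0.706]
wrist_force: [1.0, -0.8, -0.2]
opening: 0.998
[ 0.37348827 -0.07566786  0.0278242 ] [[294.96936017 209.82603913]]
```

View pics/e_wrist.png

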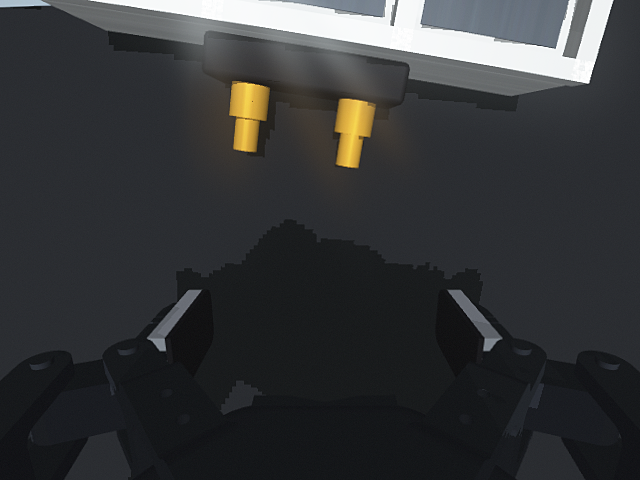

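View pics/e_scene.png

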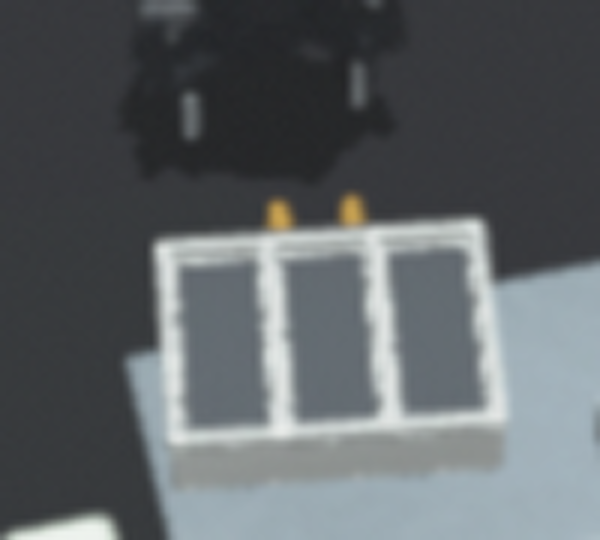

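```bash
python3 -m pendant '[0.02,0.006,0,0,0,0,0.0854,0.02,0.0034,0,0,0,0,0.0854,0.015,0.0012,0,0,0,0,0.0854,0.005,0.0004,0,0,0,0,0.0854,0.005,0.0004,0,0,0,0,0.0854,0.005,0.0004,0,0,0,0,0.0854,0,0,0,0,0,0,0.0854]'; python3 - <<'E'
from h import *
save(ctrl.camera("wrist"),"f_wrist"); print(ctrl.get_obs()['eef_pos'])
E
```

```text
time_s: 4.32
eef_pos: [0.4433, -0.0627, 0.0273]
eef_rot: [-0.026, 0.026, -0.707, 0.707]
wrist_force: [0.2, 0.0, 0.2]
opening: 1.0
[ 0.44306023 -0.06258558  0.02722086]
```

View pics/f_wrist.png

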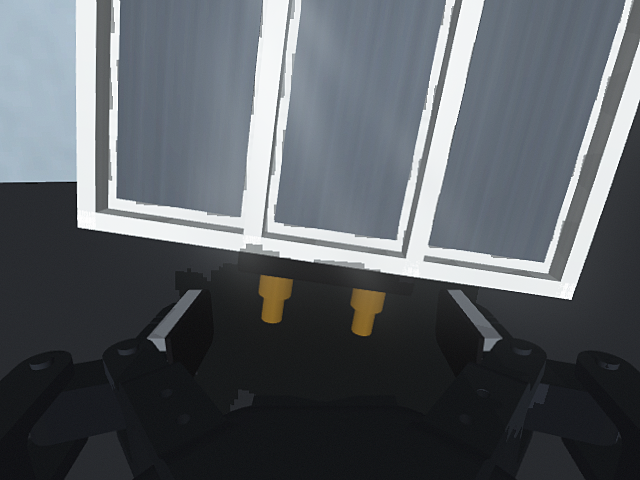

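```bash
for i in 1 2 3; do python3 -m pendant '[0.004,0.0003,0,0,0,0,0.0854,0.004,0.0003,0,0,0,0,0.0854]' | grep -E "pos|force"; done; python3 - <<'E'
from h import *
save(ctrl.camera("wrist"),"g_wrist")
E
```

```text
eef_pos: [0.4479, -0.0618, 0.0266]
wrist_force: [-19.9, -4.8, 11.8]
eef_pos: [0.4546, -0.0614, 0.0262]
wrist_force: [-17.9, -6.0, 10.4]
eef_pos: [0.4628, -0.061, 0.0262]
wrist_force: [-16.7, -5.7, 9.6]
```

View pics/g_wrist.png

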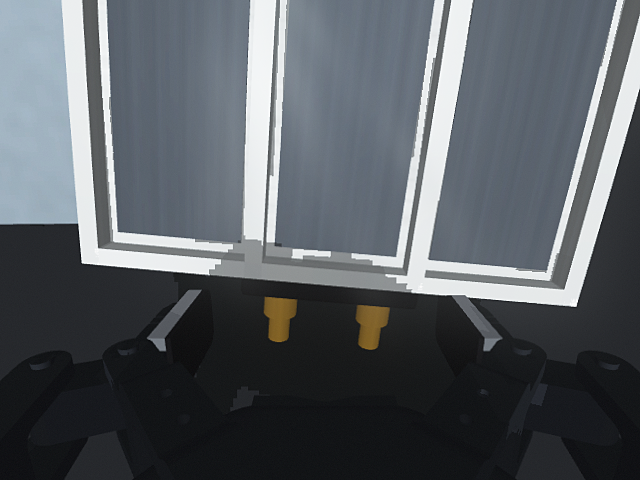

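```bash
for i in 1 2 3; do python3 -m pendant '[0.004,0.0003,0,0,0,0,0.0854,0.004,0.0003,0,0,0,0,0.0854]' | grep -E "pos|force"; done; python3 - <<'E'
from h import *
save(ctrl.camera("wrist"),"h_wrist")
E
```

```text
eef_pos: [0.4709, -0.0605, 0.0262]
wrist_force: [-16.2, -7.0, 7.9]
eef_pos: [0.479, -0.06, 0.0262]
wrist_force: [-17.2, -6.5, 8.3]
eef_pos: [0.4865, -0.0593, 0.0262]
wrist_force: [-20.2, -4.5, 14.0]
```

View pics/h_wrist.png

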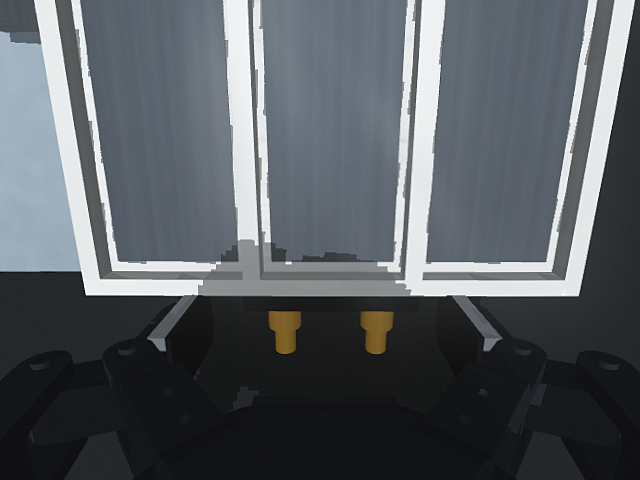

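```bash
for i in 1 2; do python3 -m pendant '[0.004,0.0003,0,0,0,0,0.0854,0.004,0.0003,0,0,0,0,0.0854,0.004,0.0003,0,0,0,0,0.0854,0.004,0.0004,0,0,0,0,0.0854]' | grep -E "pos|force"; done; python3 - <<'E'
from h import *
save(ctrl.camera("wrist"),"i_wrist");save(ctrl.camera("top"),"i_top",(245,130,405,280),5)
E
```

```text
eef_pos: [0.5008, -0.0571, 0.026]
wrist_force: [-24.6, -3.2, 17.9]
eef_pos: [0.5166, -0.0557, 0.0259]
wrist_force: [-24.3, -2.0, 17.8]
```

View pics/i_wrist.png

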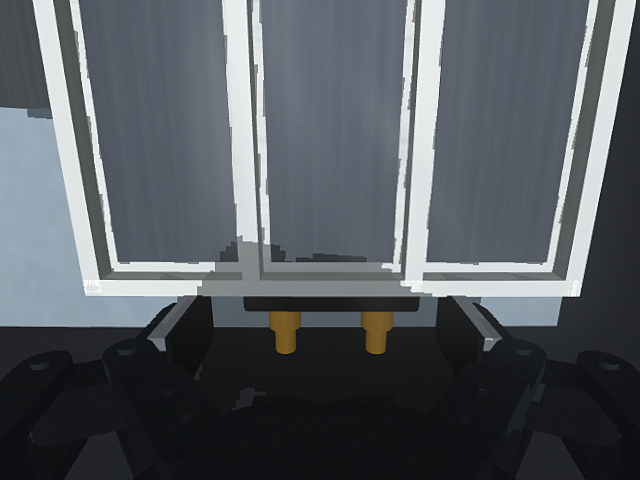

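View pics/i_top.png

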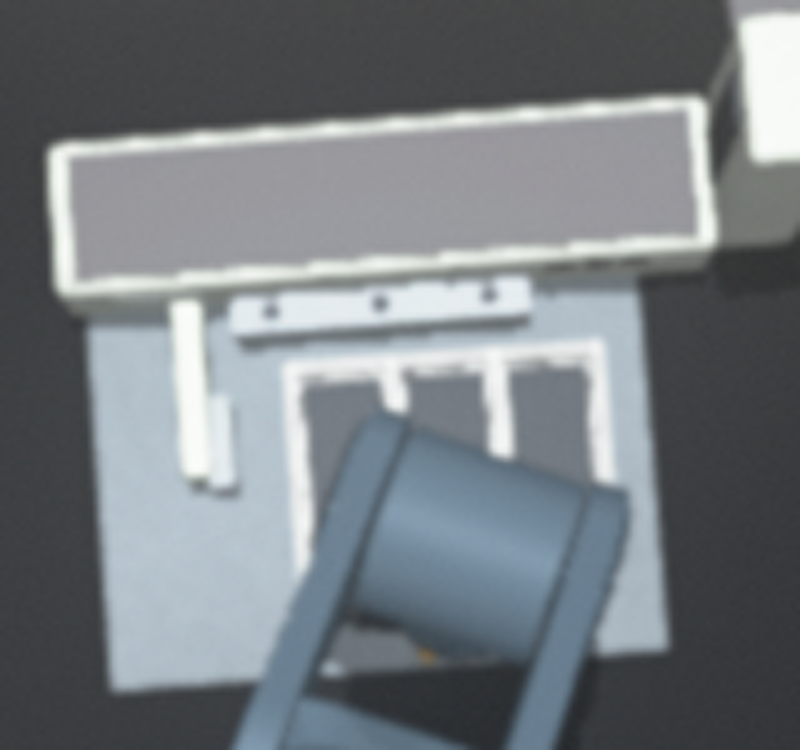

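```bash
python3 -m pendant '[-0.05,-0.004,0,0,0,0,0.0854,0,0,0.06,0,0,0,0.0854,0.0152,-0.0155,0.005,0,0,10,0.0854,0.0152,-0.0155,0.005,0,0,10,0.0854,0.0152,-0.0155,0,0,0,10,0.0854,0.0152,-0.0155,0,0,0,10,0.0854,0.0152,-0.0155,0,0,0,10,0.0854,0.0152,-0.0155,0,0,0,10,0.0854,0.0152,-0.0155,0,0,0,10,0.0854,0.0152,-0.0155,0,0,0,10,0.0854,0.0152,-0.0155,0,0,0,10,0.0854,0,0,0,0,0,0,0.0854]'; python3 - <<'E'
from h import *
o=ctrl.get_obs(); print(o['eef_pos'],rot(o['eef_rot'])[:,2],o['q'])
save(ctrl.camera("wrist"),"j_wrist");im=ctrl.camera("top");save(im,"j_top",(245,130,405,280),5)
E
```

```text
time_s: 8.57
eef_pos: [0.6107, -0.2009, 0.0971]
eef_rot: [0.518, -0.518, 0.482, -0.482]
wrist_force: [-1.5, 0.0, 0.1]
opening: 0.999
[ 0.61065338 -0.20090255  0.0971262 ] [9.97428978e-01 7.16607518e-02 4.12951359e-04] [-5.02079611e-01  4.67225750e-01  1.52528744e+00 -1.07377459e-04
  1.14852446e+00 -5.73757785e-01]
```

View pics/j_wrist.png

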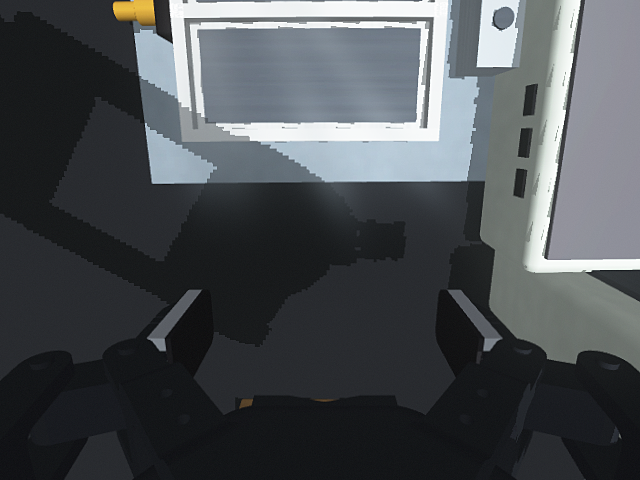

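View pics/j_top.png

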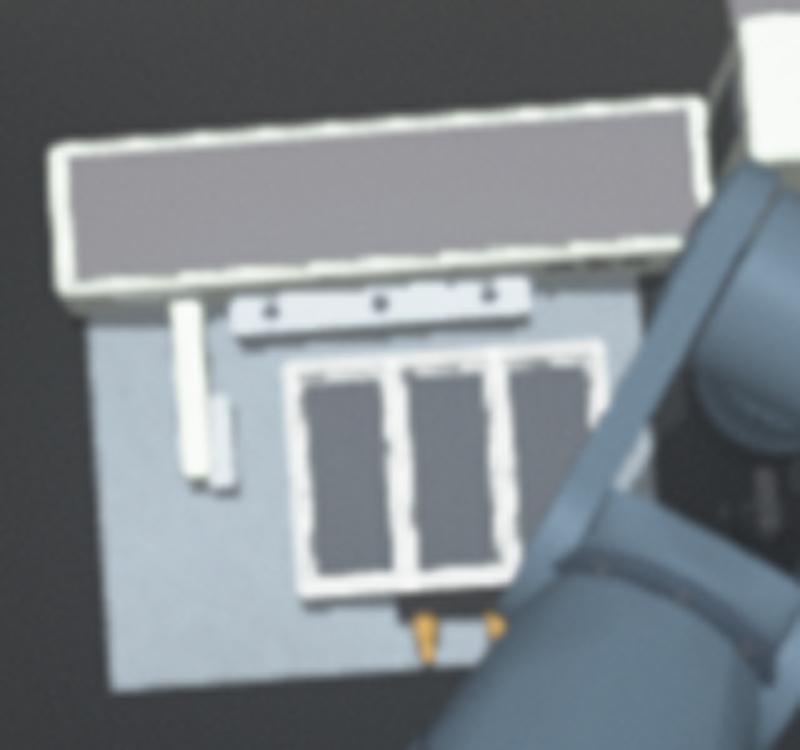

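```bash
python3 - <<'E'
from h import *
save(ctrl.camera("scene"),"k_scene",(190,150,350,300),5)
o=ctrl.get_obs();c=campose("scene")
for h in (0,.1,.2,.3): print((proj([o['eef_pos']+[0,0,h]],c)-[190,150])*5)
t=[.609,-.0186,0]
print((proj(place(box(.098,.172,-.235,-.185,0,.215),t[:2]+[.081]),c)-[190,150])*5)
E
```

```text
[[374.13987629 562.0247333 ]]
[[362.16359413 465.60518609]]
[[348.9137768 358.0147019]]
[[334.19778021 237.35472402]]
[[331.51908461 822.49460782]
 [298.38598576 635.91548262]
 [413.67756172 804.59986811]
 [391.06729731 616.58895034]
 [355.54283373 933.14946527]
 [324.31234117 755.89724953]
 [439.69076322 914.35147387]
 [419.61600605 735.43954017]]
```

View pics/k_scene.png

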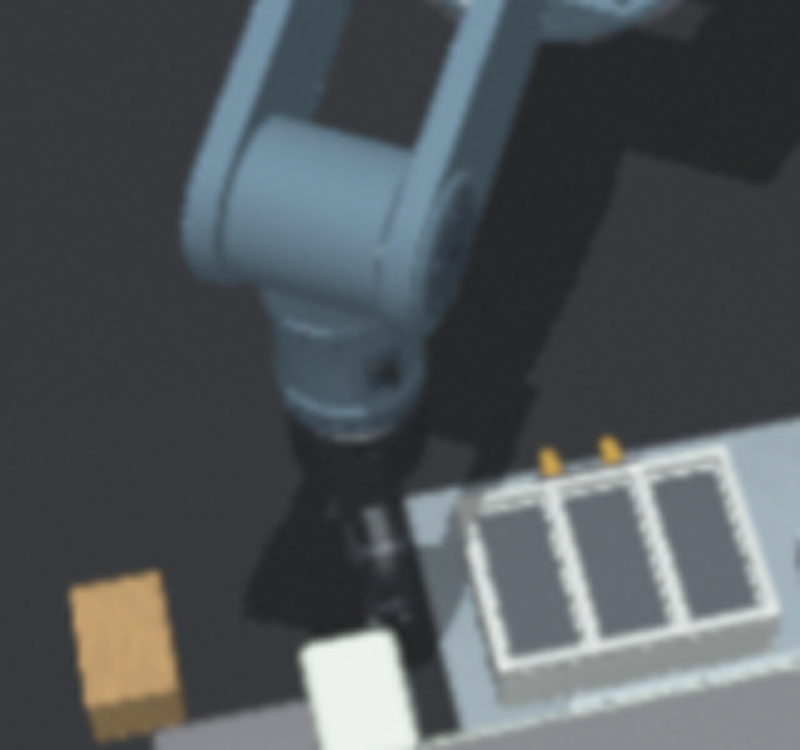

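```bash
python3 -m pendant '[-0.009,0,-0.04,0,0,0.5,0.0854,0,0,-0.04,0,0,0,0.0854,-0.0012,0.015,0,0,0,0,0.0854,-0.0012,0.015,0,0,0,0,0.0854,-0.0008,0.01,0,0,0,0,0.0854,-0.0004,0.005,0,0,0,0,0.0854,-0.0004,0.005,0,0,0,0,0.0854,-0.0003,0.004,0,0,0,0,0.0854,-0.0003,0.004,0,0,0,0,0.0854]';  python3 -m pendant '[-0.0003,0.004,0,0,0,0,0.0854,-0.0003,0.004,0,0,0,0,0.0854,-0.0003,0.004,0,0,0,0,0.0854]' ; python3 - <<'E'
from h import *
save(ctrl.camera("wrist"),"l_wrist");save(ctrl.camera("top"),"l_top",(245,130,405,280),5)
E
```

```text
time_s: 9.85
eef_pos: [0.5978, -0.1452, 0.0185]
eef_rot: [-0.52, 0.521, -0.477, 0.481]
wrist_force: [1.6, -11.6, -0.9]
opening: 0.999
time_s: 10.22
eef_pos: [0.5969, -0.1335, 0.0185]
eef_rot: [-0.519, 0.521, -0.477, 0.481]
wrist_force: [1.1, -11.0, -1.4]
opening: 0.997
```

View pics/l_wrist.png

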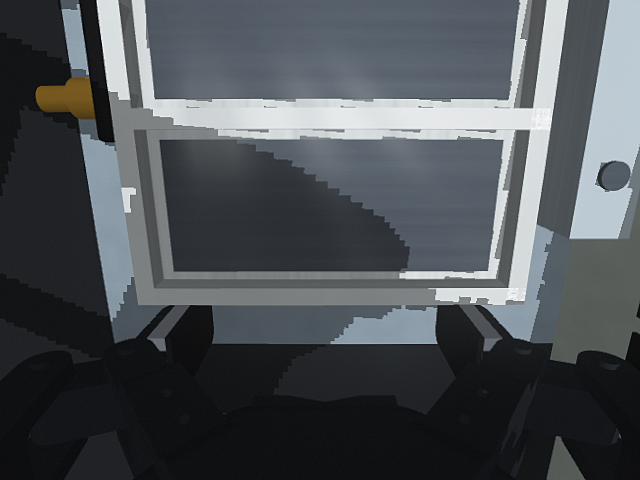

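View pics/l_top.png

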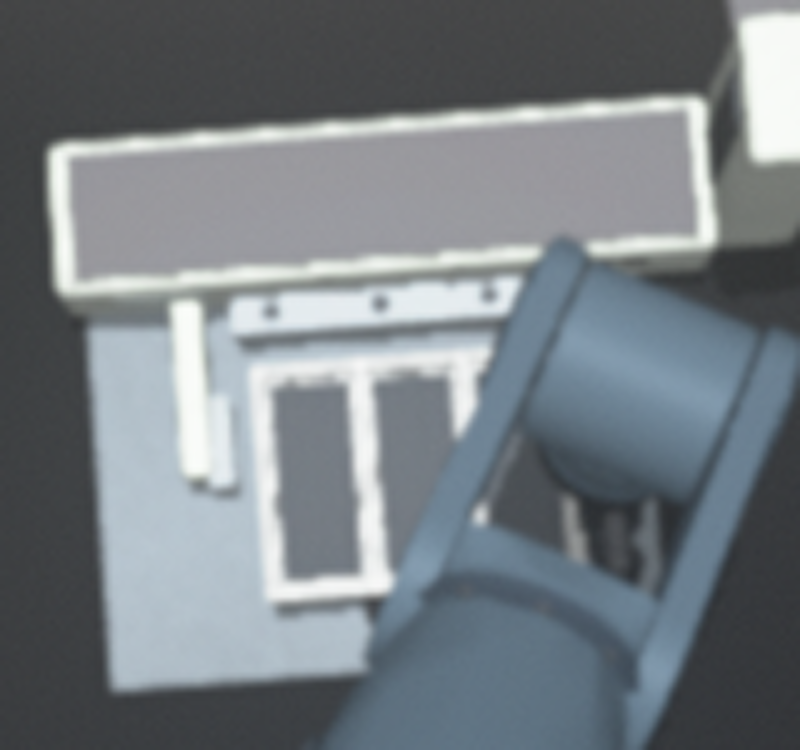

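```bash
python3 -m pendant '[-0.0003,0.004,0,0,0,0,0.0854,-0.0003,0.004,0,0,0,0,0.0854]'|grep -E "pos|force";  python3 -m pendant '[-0.0003,0.004,0,0,0,0,0.0854,-0.0002,0.002,0,0,0,0,0.0854]'|grep -E "pos|force"; python3 -m pendant '[-0.0002,0.002,0,0,0,0,0.0854]'|grep -E "pos|force"; python3 -m pendant '[-0.0002,0.002,0,0,0,0,0.0854]'|grep -E "pos|force" ; python3 - <<'E'
from h import *
save(ctrl.camera("wrist"),"m_wrist");save(ctrl.camera("top"),"m_top",(245,130,405,280),5)
E
```

```text
eef_pos: [0.5963, -0.1255, 0.0185]
wrist_force: [0.5, -11.8, -0.8]
eef_pos: [0.5958, -0.1193, 0.0185]
wrist_force: [0.5, -11.1, -0.8]
eef_pos: [0.5958, -0.1191, 0.0186]
wrist_force: [0.2, -22.7, -5.1]
eef_pos: [0.5957, -0.119, 0.0187]
wrist_force: [-1.2, -29.6, -3.9]
```

View pics/m_top.png

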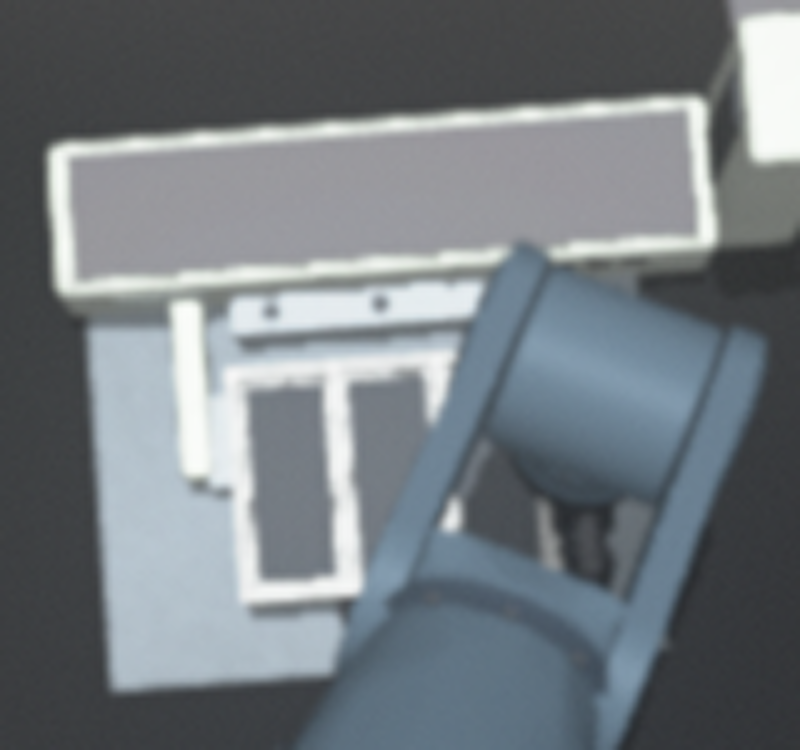

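```bash
python3 -m pendant '[0.004,-0.058,0,0,0,0,0.0854,0,0,0.07,0,0,0,0.0854,-0.0162,0.0163,0.003,0,0,-10,0.0854,-0.0162,0.0163,0,0,0,-10,0.0854,-0.0162,0.0163,0,0,0,-10,0.0854,-0.0162,0.0163,0,0,0,-10,0.0854,-0.0162,0.0163,0,0,0,-10,0.0854,-0.0162,0.0163,0,0,0,-10,0.0854,-0.0162,0.0163,0,0,0,-10,0.0854,-0.0162,0.0163,0,0,0,-10,0.0854,-0.0162,0.0163,0,0,0,-10,0.0854,0,0,0,0,0,0,0.0854]'; python3 - <<'E'
from h import *
o=ctrl.get_obs(); z=rot(o['eef_rot'])[:,2];print(o['eef_pos'],np.arctan2(z[0],-z[1]))
d=o['eef_pos'][:2]-[.609,-.0186];print(d@[.9967,.081],d@[-.081,.9967])
save(ctrl.camera("wrist"),"n_wrist")
E
```

```text
time_s: 12.68
eef_pos: [0.4515, -0.0225, 0.0829]
eef_rot: [0.03, -0.03, 0.707, -0.706]
wrist_force: [-0.1, -0.1, -0.8]
opening: 1.0
[ 0.45145666 -0.02252874  0.08290423] 0.08450556895057038
-0.15734167633236082 0.008845235597083632
```

View pics/n_wrist.png

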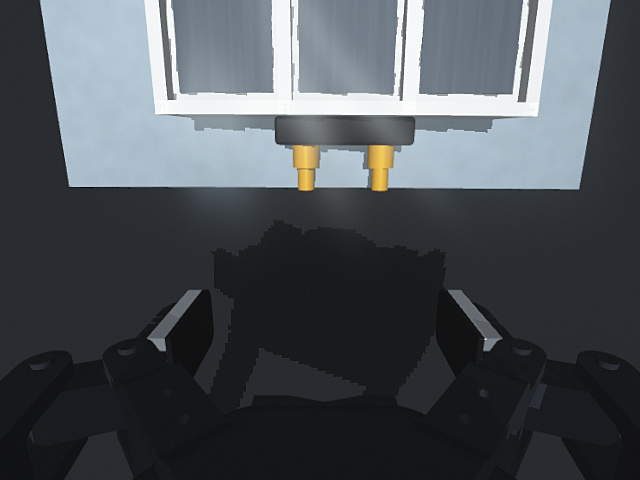

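```bash
python3 -m pendant '[0.0007,-0.009,-0.04,0,0,-0.2,0.0854,0,0,-0.016,0,0,0,0.0854,0.02,0.0016,0,0,0,0,0.0854,0.02,0.0016,0,0,0,0,0.0854,0.01,0.0008,0,0,0,0,0.0854,0.004,0.0003,0,0,0,0,0.0854,0.004,0.0003,0,0,0,0,0.0854,0,0,0,0,0,0,0.0854]'; for i in 1 2 3 4; do python3 -m pendant '[0.004,0.0003,0,0,0,0,0.0854]' | grep -E "pos|force"; done
 python3 - <<'E'
from h import *
save(ctrl.camera("wrist"),"o_wrist")
E
```

```text
time_s: 13.72
eef_pos: [0.5108, -0.0276, 0.0268]
eef_rot: [0.028, -0.028, 0.707, -0.707]
wrist_force: [0.1, -0.1, -0.0]
opening: 0.993
eef_pos: [0.5145, -0.0272, 0.0267]
wrist_force: [-0.5, 0.5, 0.3]
eef_pos: [0.5152, -0.027, 0.0263]
wrist_force: [-23.0, -5.6, 20.3]
eef_pos: [0.5153, -0.0269, 0.0261]
wrist_force: [-40.7, -9.3, 36.8]
eef_pos: [0.5184, -0.0264, 0.0258]
wrist_force: [-33.3, -6.2, 27.5]
```

View pics/o_wrist.png

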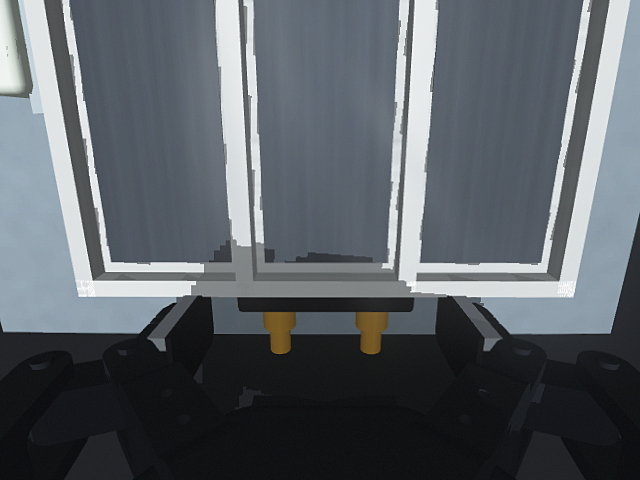

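```bash
python3 -m pendant '[-0.012,-0.001,0,0,0,0,0.0854,0,0,-0.006,0,0,0,0.0854,0.006,0.0005,0,0,0,0,0.0854]'; for i in 1 2 3 4; do python3 -m pendant '[0.003,0.0002,0,0,0,0,0.0854]' | grep -E "pos|force"; done
 python3 - <<'E'
from h import *
save(ctrl.camera("wrist"),"p_wrist")
E
```

```text
time_s: 14.65
eef_pos: [0.5203, -0.0267, 0.0201]
eef_rot: [0.027, -0.029, 0.707, -0.706]
wrist_force: [-8.8, -2.0, 5.2]
opening: 1.0
eef_pos: [0.5204, -0.0266, 0.0201]
wrist_force: [-24.9, -4.7, 21.6]
eef_pos: [0.5204, -0.0266, 0.02]
wrist_force: [-36.3, -6.9, 21.5]
eef_pos: [0.5231, -0.0263, 0.0196]
wrist_force: [-28.9, -5.6, 23.2]
eef_pos: [0.5262, -0.026, 0.0196]
wrist_force: [-28.2, -4.7, 22.5]
```

View pics/p_wrist.png

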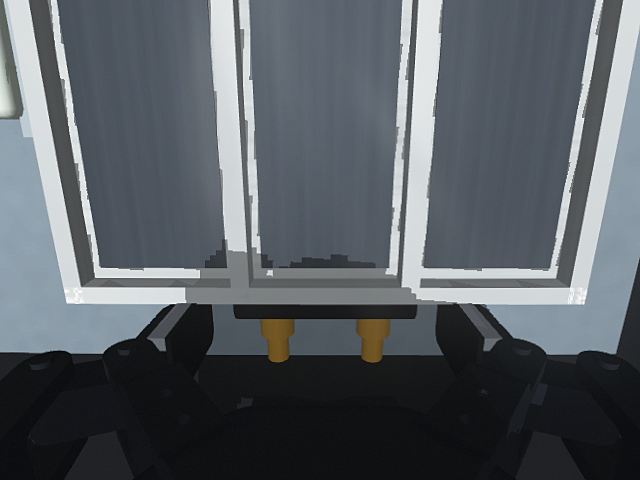

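```bash
for i in 1 2 3 4; do python3 -m pendant '[0.002,0.0002,0,0,0,0,0.0854]' | grep -E "pos|force"; done
 python3 - <<'E'
from h import *
save(ctrl.camera("wrist"),"q_wrist");save(ctrl.camera("top"),"q_top",(245,130,405,280),5)
E
```

```text
eef_pos: [0.528, -0.0259, 0.0195]
wrist_force: [-31.5, -7.0, 23.8]
eef_pos: [0.5297, -0.0257, 0.0196]
wrist_force: [-30.4, -6.3, 22.7]
eef_pos: [0.532, -0.0256, 0.0195]
wrist_force: [-28.1, -5.9, 20.7]
eef_pos: [0.534, -0.0254, 0.0195]
wrist_force: [-29.7, -6.2, 22.1]
```

View pics/q_top.png

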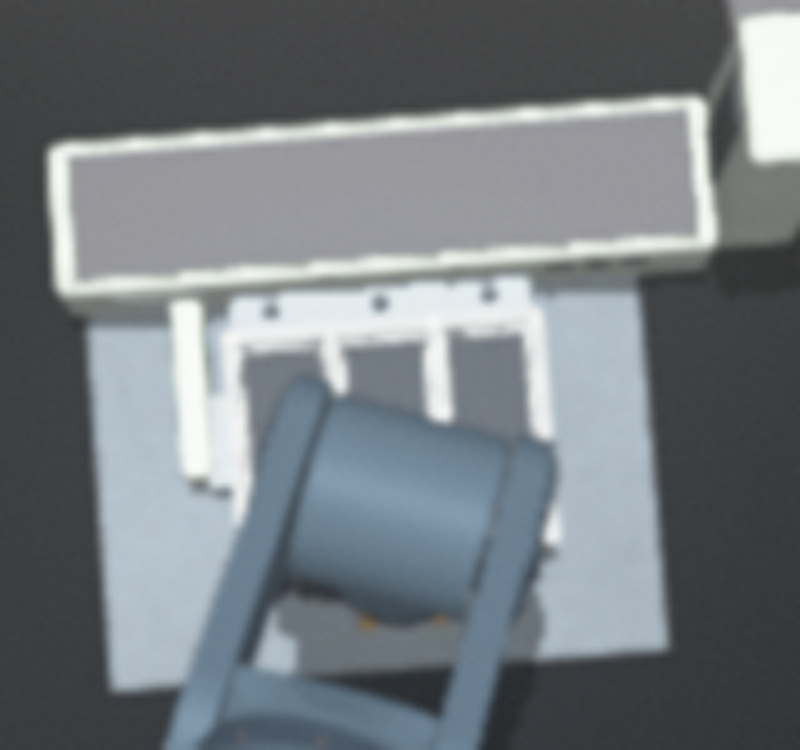

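```bash
for i in 1 2 3 ; do python3 -m pendant '[0.002,0.0002,0,0,0,0,0.0854]' | grep -E "pos|force"; done
```

```text
eef_pos: [0.5353, -0.0252, 0.0194]
wrist_force: [-31.8, -6.6, 23.4]
eef_pos: [0.5361, -0.0251, 0.0194]
wrist_force: [-42.1, -9.1, 34.2]
eef_pos: [0.536, -0.0251, 0.0194]
wrist_force: [-50.7, -10.7, 42.3]
```

```bash
python3 -m pendant '[0.001,0.0001,0,0,0,0,0.0854,0,0,0,0,0,0,0.0854]' | grep -E "pos|force"; python3 -m pendant '[-0.02,-0.0016,0,0,0,0,0.0854,-0.05,-0.004,0,0,0,0,0.0854,0,0,0.06,0,0,0,0.0854,0,0,0.06,0,0,0,0.0854,0,0,0.06,0,0,0,0.0854,0.04,0,0.06,0,0,0,0.0854,0.04,0,0.04,0,0,0,0.0854,0.02,0,0.04,0,0,0,0.0854,0,0,0,0,0,0,0.0854]'; python3 - <<'E'
from h import *
o=ctrl.get_obs();im=ctrl.camera("wrist");save(im,"r_wrist");save(ctrl.camera("top"),"r_top",(245,130,405,280),5)
np.savez("r.npz",im=im,pos=o['eef_pos'],rot=o['eef_rot'])
E
```

```text
eef_pos: [0.536, -0.0251, 0.0194]
wrist_force: [-50.1, -11.5, 42.1]
time_s: 17.55
eef_pos: [0.576, -0.0305, 0.3369]
eef_rot: [-0.031, 0.025, -0.706, 0.707]
wrist_force: [-0.3, -1.3, 0.7]
opening: 0.999
```

View pics/r_wrist.png

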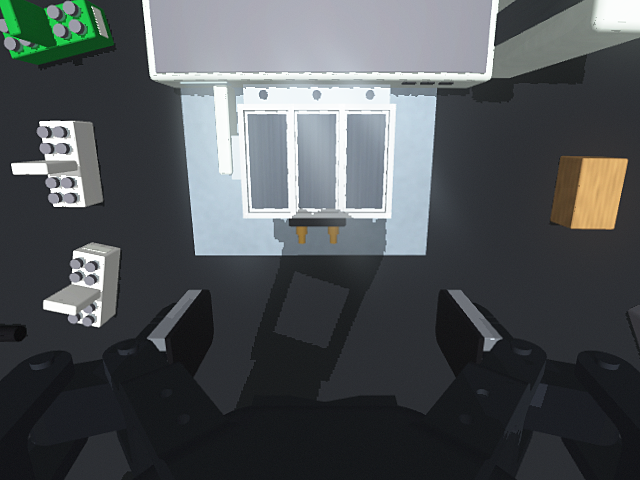

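View pics/r_top.png

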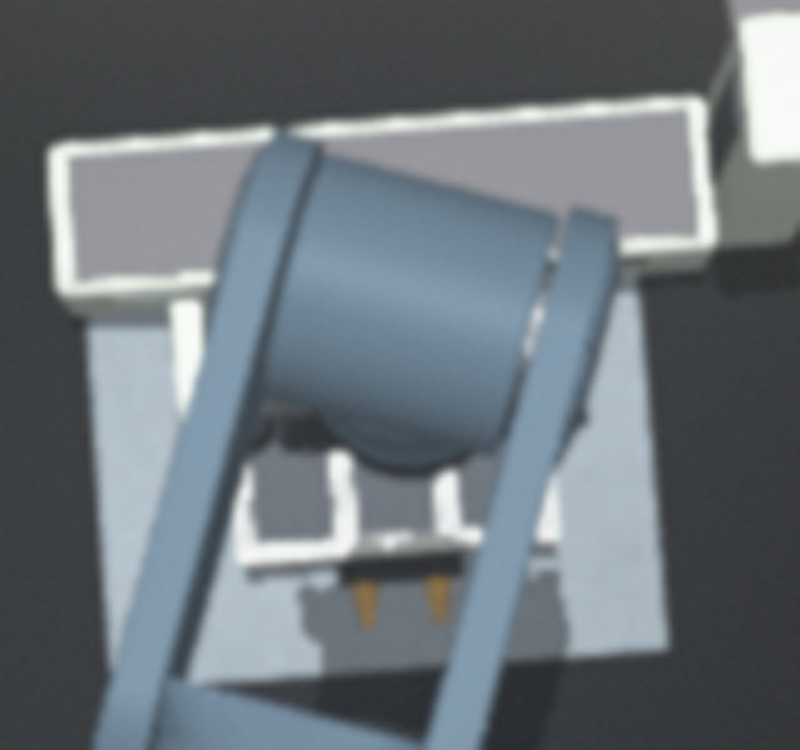

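```bash
python3 - <<'E'
from h import *
d=np.load("r.npz");save(d['im'],"s1",(130,65,510,235),2)
save(d['im'],"s2",(220,75,320,185),6)
E
```

```text
(no output)
```

View pics/s1.png

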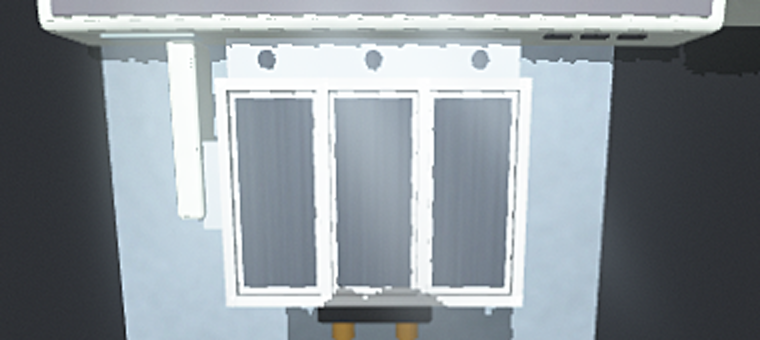

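View pics/s2.png

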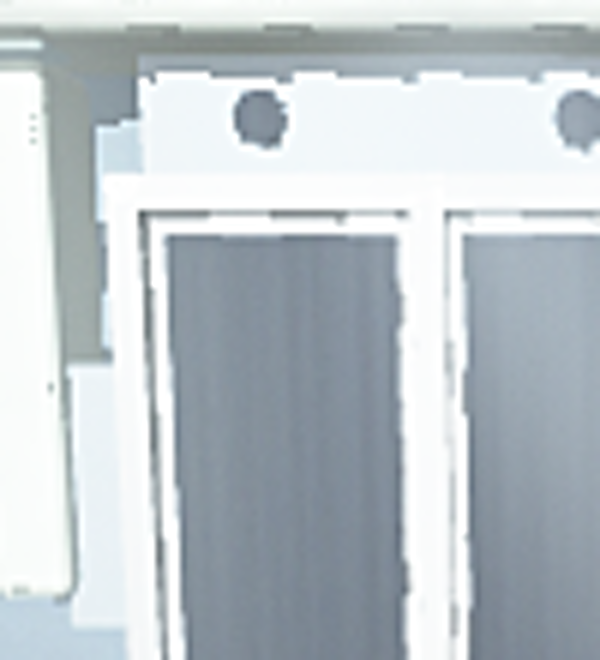

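```bash
python3 - <<'E'
from h import *
d=np.load("r.npz");c=campose("wrist",dict(eef_pos=d['pos'],eef_rot=d['rot']))
f=lambda a:np.array(a)/2+[130,65]-.25
BP=np.array([[.064,.087,.048],[.064,-.087,.048],[-.064,-.087,.048],[-.064,.087,.048]])
b,e=fitpts(BP,f([[216,80],[532,79],[522,305],[227,305]]),c,[.6,-.02,0.08]);print("block",b,e.round(2).tolist())
# sampler guess overlay
im=d['im'].copy()
for p,col in ((b,(255,0,0)),([.609,-.0186,.081],(0,0,255))):
    for P in (box(.064,.08,-.0825,.0825,.034,.034),box(.086,.171,-.185,.175,.066,.066),box(-.019,.031,.087,.095,.034,.034)):
        q=proj(place(P,p),c)[[0,2,6,4]] if True else 0
        cv2.polylines(im,[np.round(q*16).astype(np.int32)],True,col,1,shift=4)
save(im,"s3",(130,65,510,235),2)
E
```

```text
block [ 0.61081634 -0.02014228  0.07961755] [[-0.3, -0.78], [0.02, -0.31], [0.01, 0.58], [0.28, 0.68]]
```

View pics/s3.png

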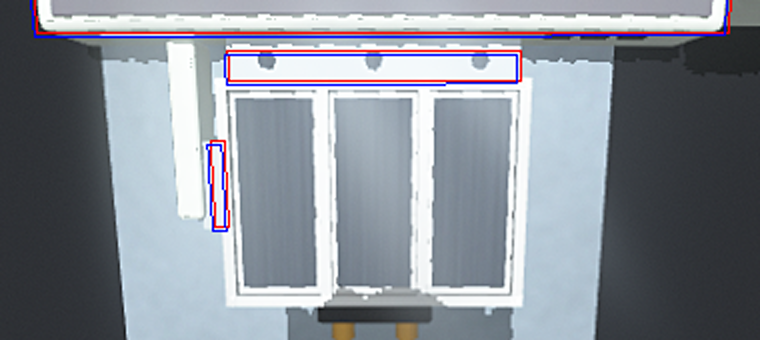

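```bash
python3 -m pendant '[0.0042,-0.0187,-0.015,0,0,10,0.0854,0.0042,-0.0187,-0.015,0,0,10,0.0854,0.0042,-0.0187,-0.015,0,0,10,0.0854,0.0042,-0.0187,-0.015,0,0,10,0.0854,0.0042,-0.0187,-0.015,0,0,10,0.0854,0.0042,-0.0187,-0.015,0,0,10,0.0854,0.0042,-0.0187,-0.015,0,0,10,0.0854,0.0042,-0.0187,-0.015,0,0,10,0.0854,0.0042,-0.0187,-0.015,0,0,10,0.0854,0,0,-0.05,0,0,0,0.0854,0,0,-0.05,0,0,0,0.0854,0,0,-0.04,0,0,0,0.0854]'; python3 - <<'E'
from h import *
o=ctrl.get_obs(); z=rot(o['eef_rot'])[:,2];print(o['eef_pos'],np.arctan2(z[1],z[0]))
d=o['eef_pos'][:2]-[.609,-.0186];print(d@[.9967,.081],d@[-.081,.9967])
E
```

```text
time_s: 19.15
eef_pos: [0.608, -0.1974, 0.0539]
eef_rot: [-0.519, 0.52, -0.482, 0.478]
wrist_force: [-0.7, -0.6, 0.4]
opening: 1.002
[ 0.60799159 -0.197367    0.05391125] 0.07871621656186346
-0.01548521310557097 -0.1780953833462066
```

```bash
python3 -m pendant '[0.01,0,-0.034,0,0,0,0.0854,-0.0024,0.03,0,0,0,0,0.0854,-0.002,0.025,0,0,0,0,0.0854,-0.0008,0.01,0,0,0,0,0.0854,-0.0004,0.006,0,0,0,0,0.0854,0,0,0,0,0,0,0.0854]'|grep -E "pos|force"; for i in 1 2 3 4 5; do python3 -m pendant '[-0.0003,0.003,0,0,0,0,0.0854]' | grep -E "pos|force"; done
```

```text
eef_pos: [0.6152, -0.1276, 0.0244]
wrist_force: [-0.7, 0.3, -0.4]
eef_pos: [0.6148, -0.1254, 0.0242]
wrist_force: [-0.0, -0.5, 0.5]
eef_pos: [0.6142, -0.122, 0.0239]
wrist_force: [0.2, -0.5, -0.0]
eef_pos: [0.6138, -0.1186, 0.0238]
wrist_force: [0.1, 0.4, 0.1]
eef_pos: [0.6138, -0.1175, 0.0238]
wrist_force: [0.5, -14.9, -3.7]
eef_pos: [0.6138, -0.1174, 0.024]
wrist_force: [0.2, -25.0, -5.8]
```

```bash
python3 -m pendant '[0.003,-0.04,0,0,0,0,0.0854,0,0,0.06,0,0,0,0.0854,0,0,0.06,0,0,0,0.0854,-0.01,0.01,0.06,0,0,0,0.0854,-0.01,0.03,0.05,0,0,0,0.0854,-0.02,0.05,0.03,0,0,0,0.0854,-0.02,0.055,0.02,0,0,0,0.0854,-0.02,0.055,0.01,0,0,0,0.0854,-0.02,0.055,0.01,0,0,0,0.0854,-0.01,0.055,0.01,0,0,0,0.0854,0,0.05,0,0,0,0,0.0854,0,0.01,0,0,0,0,0.0854]'; python3 -m pendant '[0,0,0,0,0,0,0.0854]'; python3 - <<'E'
from h import *
o=ctrl.get_obs();im=ctrl.camera("wrist");save(im,"t_wrist");top=ctrl.camera("top");save(top,"t_top",(190,120,490,320),2.6)
np.savez("t.npz",im=im,pos=o['eef_pos'],rot=o['eef_rot'],top=top)
E
```

```text
time_s: 22.02
eef_pos: [0.5055, 0.2202, 0.334]
eef_rot: [0.521, -0.52, 0.479, -0.479]
wrist_force: [-0.0, -0.6, 0.3]
opening: 1.0
time_s: 22.15
eef_pos: [0.506, 0.2176, 0.3335]
eef_rot: [-0.519, 0.52, -0.48, 0.48]
wrist_force: [-0.3, 0.9, -0.3]
opening: 1.002
```

View pics/t_wrist.png

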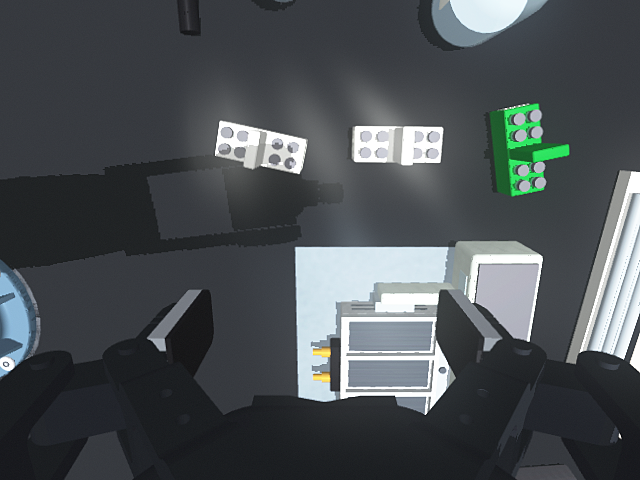

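View pics/t_top.png

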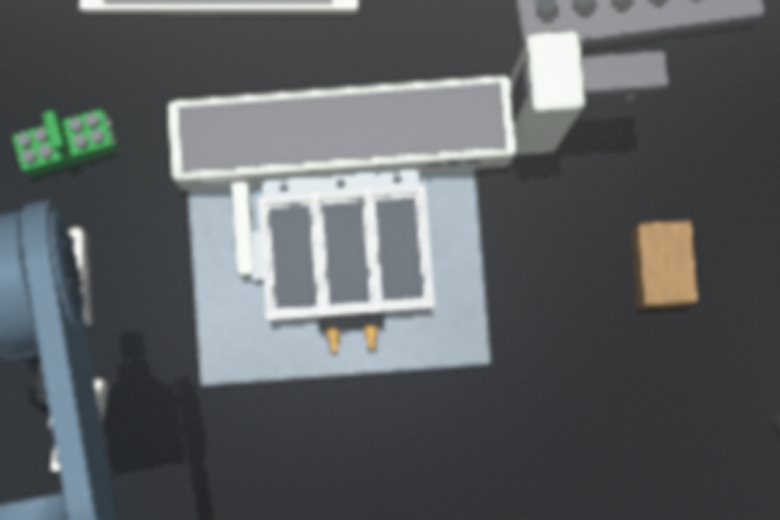

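```bash
cat >> h.py <<'E'
def whitemask(im,c,roi):
    hsv=cv2.cvtColor(im,cv2.COLOR_RGB2HSV); m=((hsv[:,:,2]>115)&(hsv[:,:,1]<60)).astype(np.uint8)
    m=cv2.morphologyEx(m,cv2.MORPH_CLOSE,np.ones((5,5)));l,t,r,b=roi
    z=np.zeros_like(m);z[t:b,l:r]=m[t:b,l:r];n,lab,s,_=cv2.connectedComponentsWithStats(z)
    k=1+np.argmax(s[1:,4]); return lab==k,s[k]
E
python3 - <<'E'
from h import *
d=np.load("t.npz");c=campose("wrist",dict(eef_pos=d['pos'],eef_rot=d['rot']));ov=d['im'].copy()
for roi,p0 in (((340,105,460,185),[.585,.283,.085]),((200,100,325,190),[.428,.267,-.13])):
    m,s=whitemask(d['im'],c,roi); p,f=fit(RACK,p0,[(m,c)]); print(s,p.round(4),f)
    ov[cv2.Canny(render(RACK,p,c,1)*255,50,100)>0]=(255,0,0)
save(ov,"u",(190,90,470,200),2.8); save(d['top'],"u2",(280,185,370,250),8)
E
```

```text
[ 352  107   92   70 3966] [0.5856 0.2779 0.0756] 0.1678778271310407
[ 215  120   93   54 3349] [ 0.4291  0.2617 -0.1337] 0.021289953283970653
```

View pics/u.png

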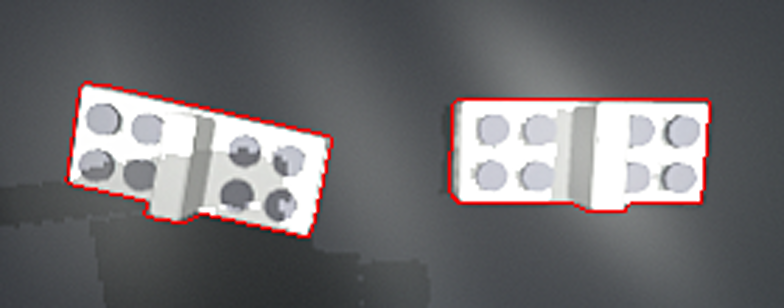

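View pics/u2.png

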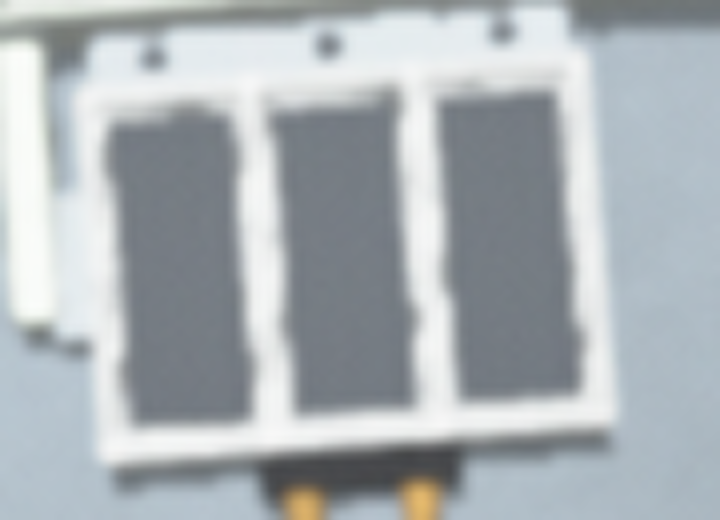

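```bash
python3 -m pendant '[0.0398,0.0302,-0.03,0,0,0,0.0854,0.0398,0.0302,-0.03,0,0,0,0.0854,0,0,-0.06,0,0,-0.2,0.0854,0,0,-0.05,0,0,0,0.0854,0,0,-0.04,0,0,0,0.0854,0,0,0,0,0,0,0.0854]'; python3 - <<'E'
from h import *
o=ctrl.get_obs();im=ctrl.camera("wrist");save(im,"v_wrist");print(o['eef_pos'])
E
```

```text
time_s: 23.0
eef_pos: [0.5835, 0.2753, 0.1196]
eef_rot: [-0.515, 0.521, -0.483, 0.48]
wrist_force: [-0.3, -0.3, 1.4]
opening: 1.001
[0.58352488 0.27532471 0.11962227]
```

View pics/v_wrist.png

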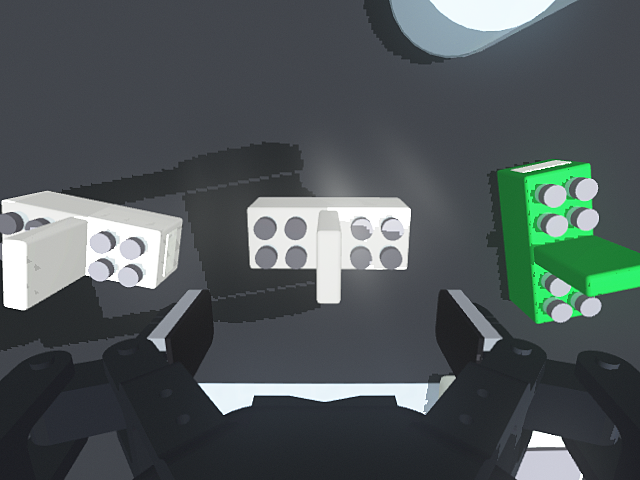

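```bash
python3 -m pendant '[0.001,0.002,-0.03,0,0,0,0.0854,0,0,-0.027,0,0,0,0.0854,0,0,0,0,0,0,0.0854,0,0,0,0,0,0,0,0,0,0,0,0,0,0,0,0,0,0,0,0,0,0,0,0,0,0,0,0,0,0,0,0,0,0,0,0,0,0,0,0,0,0]'
```

```text
time_s: 24.18
eef_pos: [0.5866, 0.2799, 0.0669]
eef_rot: [-0.518, 0.519, -0.481, 0.481]
wrist_force: [-2.4, -0.1, 2.9]
opening: 0.127
```

```bash
python3 -m pendant '[0,0,0.04,0,0,0,0,0,0,0.05,0,0,0,0,0.0039,-0.0483,0,0,0,0.3,0,0.0039,-0.0483,0,0,0,0,0,0.0039,-0.0483,0,0,0,0,0,0.0039,-0.0483,0,0,0,0,0,0.0039,-0.0483,0,0,0,0,0,0,0,0,0,0,0,0,0,0,0,0,0,0,0]'; python3 - <<'E'
from h import *
o=ctrl.get_obs();im=ctrl.camera("wrist");save(im,"w_wrist");print(o['eef_pos'])
save(ctrl.camera("top"),"w_top",(245,130,405,280),5);save(ctrl.camera("scene"),"w_scene",(250,190,370,290),6)
E
```

```text
time_s: 25.3
eef_pos: [0.6061, 0.0385, 0.1562]
eef_rot: [-0.52, 0.52, -0.48, 0.479]
wrist_force: [-0.2, 0.3, -2.5]
opening: 0.125
[0.60605781 0.03854318 0.15621046]
```

View pics/w_wrist.png

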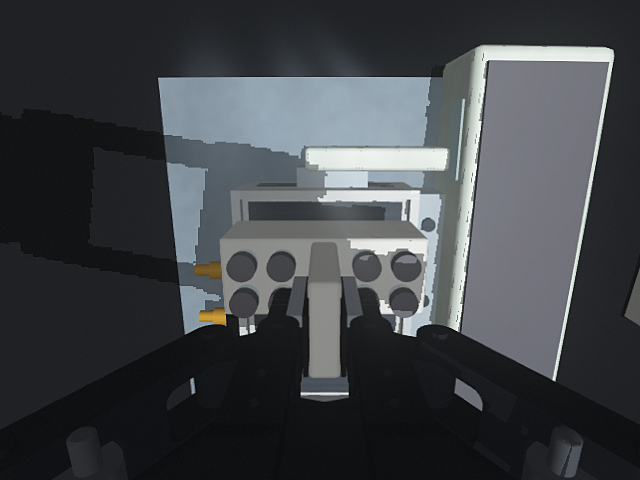

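View pics/w_scene.png

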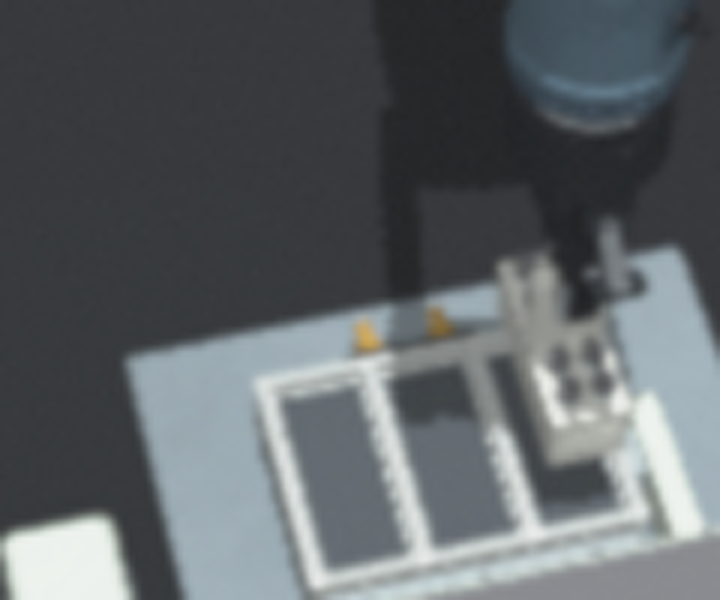

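```bash
python3 - <<'E'
from h import *
o=ctrl.get_obs();im=ctrl.camera("wrist").copy();c=campose("wrist",o)
def rect(x0,x1,y0,y1,z,p,col):
    P=np.array([[x0,y0,z],[x1,y0,z],[x1,y1,z],[x0,y1,z]]);cv2.polylines(im,[np.round(proj(place(P,p),c)*16).astype(int)],True,col,1,cv2.LINE_AA,shift=4)
B=[.610,-.0193,.0805]
for cy in(-.056,0,.056): rect(-.058,.058,cy-.025,cy+.025,.048,B,(255,0,0))
rect(-.064,.064,-.087,.087,.048,B,(255,0,0))
R0=[o['eef_pos'][0]-.001,o['eef_pos'][1]-.002,.0805]; h=o['eef_pos'][2]-.067
rect(-.05,.05,-.02,.02,h+.04,R0,(0,255,0));rect(-.05,.05,-.02,.02,h,R0,(0,255,0))
save(im,"x_wrist",(140,130,540,430),2)
E
```

```text
(no output)
```

View pics/x_wrist.png

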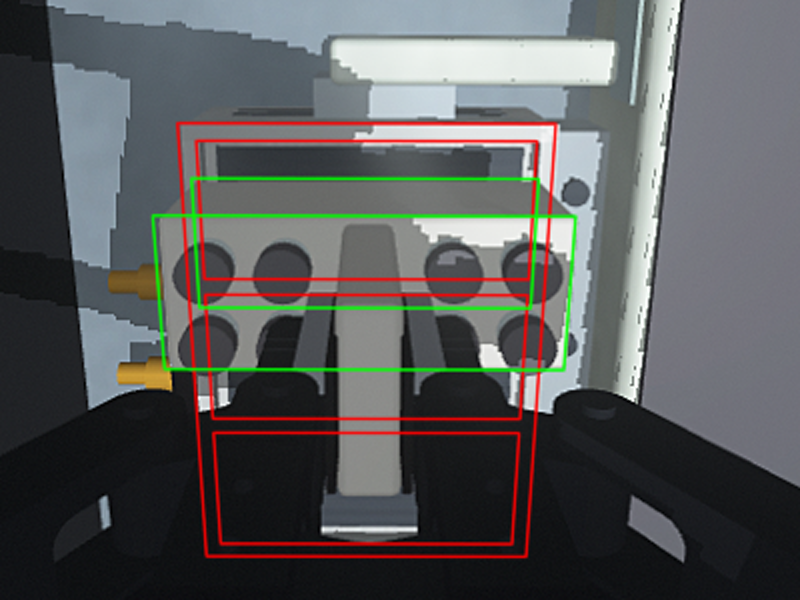

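```bash
python3 -m pendant '[0,0,-0.03,0,0,0,0,0,0,-0.01,0,0,0,0,0,0,-0.003,0,0,0,0,0,0,0,0,0,0,0]'|grep -E "pos|force"; for i in 1 2 3; do python3 -m pendant '[0,0,-0.003,0,0,0,0]'|grep -E "pos|force";done
```

```text
eef_pos: [0.6068, 0.0386, 0.1143]
wrist_force: [0.4, 0.3, -1.6]
eef_pos: [0.6073, 0.0383, 0.112]
wrist_force: [0.2, 0.0, -2.9]
eef_pos: [0.6068, 0.0383, 0.1083]
wrist_force: [-0.3, 0.1, -1.2]
eef_pos: [0.6065, 0.0383, 0.1068]
wrist_force: [-13.1, 0.7, 26.0]
```

```bash
python3 -m pendant '[0,0,0.003,0,0,0,0]'|grep -E "pos|force"; for i in 1 2 3 4 5 6; do python3 -m pendant '[0.002,0.0002,0,0,0,0,0]'|grep -E "pos|force";done
```

```text
eef_pos: [0.6066, 0.0383, 0.1084]
wrist_force: [0.1, -0.3, -1.8]
eef_pos: [0.6086, 0.0385, 0.108]
wrist_force: [-0.8, -1.0, -3.4]
eef_pos: [0.6104, 0.0388, 0.1075]
wrist_force: [0.2, -0.1, -2.8]
eef_pos: [0.6124, 0.039, 0.1074]
wrist_force: [-0.3, -0.1, -2.6]
eef_pos: [0.6144, 0.0392, 0.1075]
wrist_force: [0.5, 0.2, -3.7]
eef_pos: [0.6154, 0.0394, 0.1075]
wrist_force: [-7.2, -1.1, 2.7]
eef_pos: [0.6159, 0.0395, 0.1076]
wrist_force: [-14.2, -2.2, 10.1]
```

```bash
python3 -m pendant '[-0.002,-0.0002,0,0,0,0,0]'|grep -E "pos|force"; for i in 1 2 3 4 5 ; do python3 -m pendant '[-0.0002,0.002,0,0,0,0,0]'|grep -E "pos|force";done
```

```text
eef_pos: [0.6152, 0.0393, 0.1073]
wrist_force: [-1.1, -0.7, -3.8]
eef_pos: [0.6152, 0.0405, 0.1074]
wrist_force: [-3.3, -4.5, -0.8]
eef_pos: [0.6151, 0.0423, 0.1074]
wrist_force: [-5.0, -5.0, -1.1]
eef_pos: [0.6149, 0.0442, 0.1074]
wrist_force: [-4.1, -4.6, -0.7]
eef_pos: [0.6149, 0.0454, 0.1075]
wrist_force: [-4.1, -10.2, 0.3]
eef_pos: [0.6149, 0.0465, 0.1077]
wrist_force: [-5.1, -8.0, 1.7]
```

```bash
python3 -m pendant '[0,-0.001,-0.001,0,0,0,0,0,0,0,0,0,0,0,0,0,0,0,0,0,0.02,0,0,0,0,0,0,0.03,0,0,0,0,0,0,0.05,0,0,0,0,0,0,0.07,0,0,0,0,0,0,0.0854]'; python3 -m pendant '[0,0,0.04,0,0,0,0.0854,0,0,0.05,0,0,0,0.0854,0,-0.04,0.05,0,0,0,0.0854,0,0,0,0,0,0,0.0854]' ; python3 - <<'E'
from h import *
o=ctrl.get_obs();im=ctrl.camera("wrist");save(im,"y_wrist")
E
```

```text
time_s: 28.88
eef_pos: [0.6154, 0.0485, 0.1068]
eef_rot: [0.52, -0.52, 0.479, -0.479]
wrist_force: [0.2, 0.1, 0.8]
opening: 0.965
time_s: 29.38
eef_pos: [0.6183, 0.0069, 0.2512]
eef_rot: [0.521, -0.518, 0.477, -0.483]
wrist_force: [0.0, 0.9, 1.2]
opening: 0.997
```

View pics/y_wrist.png

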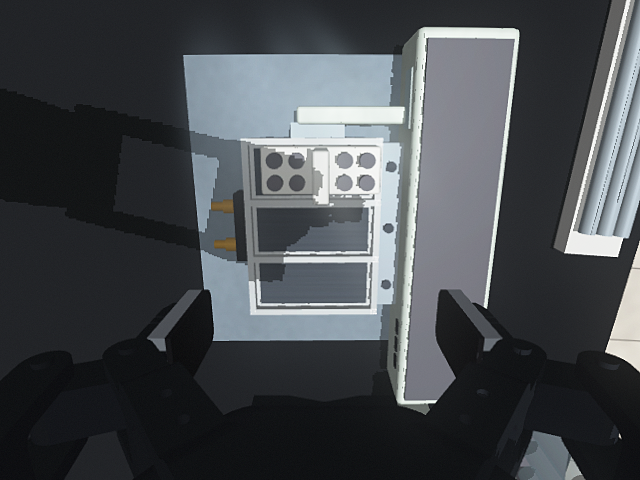

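```bash
python3 -m pendant '[-0.038,0.039,0.01,0,0,-4,0.0854,-0.038,0.039,0,0,0,-4,0.0854,-0.038,0.039,0,0,0,-4,0.0854,-0.038,0.039,0,0,0,0,0.0854,-0.036,0.037,0,0,0,0,0.0854,0,0,0,0,0,0,0.0854,0,0,0,0,0,0,0.0854]'; python3 - <<'E'
from h import *
o=ctrl.get_obs();im=ctrl.camera("wrist");save(im,"z_wrist");c=campose("wrist",o)
top=ctrl.camera("top");save(top,"z_top",(190,120,490,320),2.6);save(top,"z_top2",(280,185,370,250),8)
uv=proj(place(np.array([[0,0,.04]]),[.4291,.2617,0]),c)[0].astype(int);print(uv)
m,s=whitemask(im,c,(uv[0]-110,max(0,uv[1]-70),uv[0]+110,min(290,uv[1]+75)));print(s)
p,f=fit(RACK,[.4291,.2617,-.1337],[(m,c)]);print(p,f)
z=rot(o['eef_rot'])[:,2];print(o['eef_pos'],np.arctan2(z[1],z[0]))
E
```

```text
time_s: 30.3
eef_pos: [0.4271, 0.2024, 0.2547]
eef_rot: [0.467, -0.468, 0.531, -0.531]
wrist_force: [0.8, 0.2, -0.3]
opening: 0.998
[318 140]
[  264    71   143   137 11974]
[0.44160523 0.2701459  0.1157023 ] 0.5841342518473709
[0.42709236 0.20239857 0.25469993] -0.1276650631623537
```

View pics/z_wrist.png

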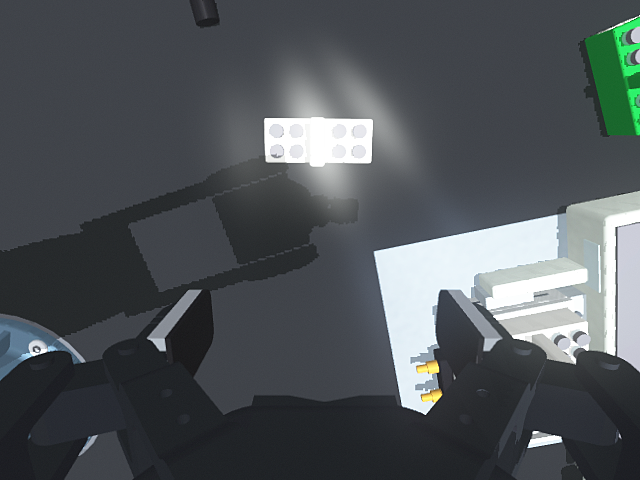

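View pics/z_top.png

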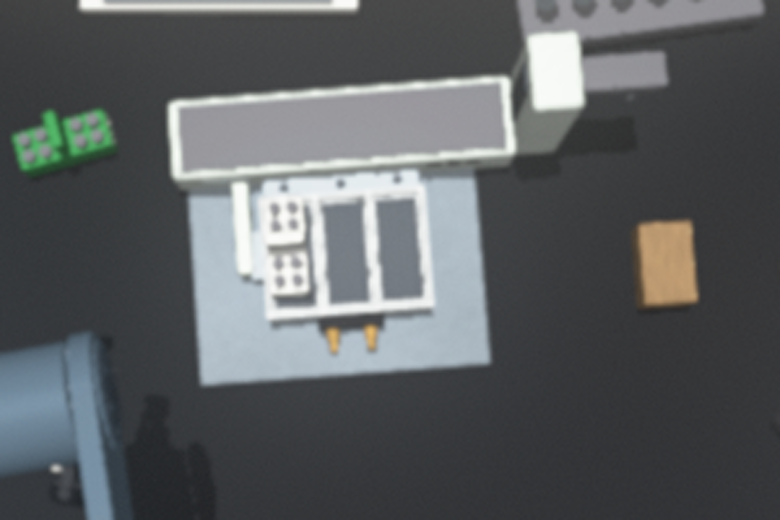

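View pics/z_top2.png

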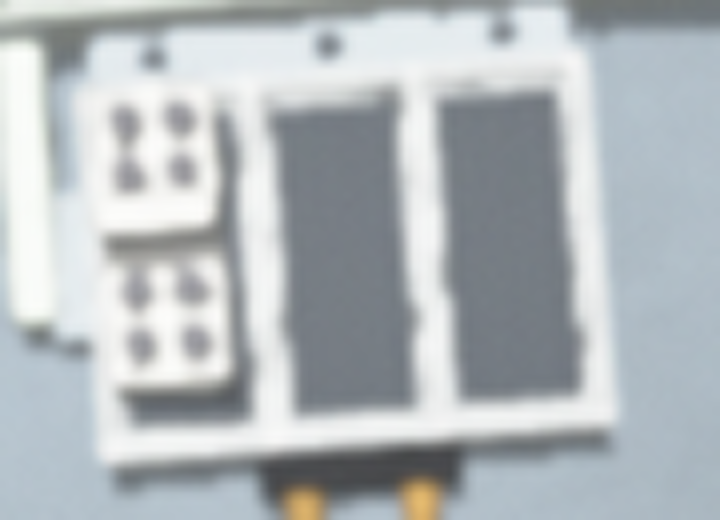

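```bash
python3 -m pendant '[0.001,0.03,-0.02,0,0,-0.3,0.0854,0.001,0.0295,-0.03,0,0,0,0.0854,0,0,-0.05,0,0,0,0.0854,0,0,-0.05,0,0,0,0.0854,0,0,-0.04,0,0,0,0.0854,0,0,0,0,0,0,0.0854,0,0,0,0,0,0,0,0,0,0,0,0,0,0,0,0,0,0,0,0,0,0,0,0,0,0,0,0,0,0,0,0,0,0,0,0,0,0,0,0,0]'; python3 - <<'E'
from h import *
o=ctrl.get_obs();z=rot(o['eef_rot'])[:,2];print(o['eef_pos'],np.arctan2(z[1],z[0]))
save(ctrl.camera("wrist"),"za_wrist")
E
```

```text
[0.4278415  0.20169778 0.25496936] -0.1295947122560561$: bad value
```

View pics/za_wrist.png

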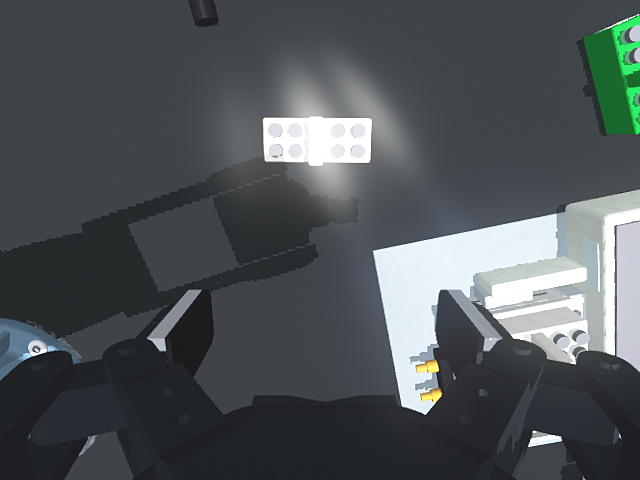

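```bash
python3 -m pendant '[0.001,0.03,-0.02,0,0,-0.3,0.0854,0.0005,0.03,-0.03,0,0,0,0.0854,0,0,-0.05,0,0,0,0.0854,0,0,-0.05,0,0,0,0.0854,0,0,-0.04,0,0,0,0.0854,0,0,0,0,0,0,0.0854]'; python3 -m pendant '[0,0,0,0,0,0,0,0,0,0,0,0,0,0,0,0,0,0,0,0,0,0,0,0,0,0,0,0,0,0,0,0,0,0,0,0,0,0,0,0,0,0]'
```

```text
time_s: 31.2
eef_pos: [0.4266, 0.2606, 0.0624]
eef_rot: [0.462, -0.468, 0.534, -0.532]
wrist_force: [-0.4, -0.0, -0.3]
opening: 0.999
time_s: 31.95
eef_pos: [0.4292, 0.2625, 0.0663]
eef_rot: [-0.466, 0.465, -0.532, 0.532]
wrist_force: [-2.8, -0.1, 5.3]
opening: 0.126
```

```bash
python3 -m pendant '[0,0,0.05,0,0,0,0,0,0,0.055,0,0,0,0,0,0,0.055,0,0,0,0,0.03,-0.0468,0,0,0,2.1,0,0.03,-0.0468,0,0,0,2.1,0,0.03,-0.0468,0,0,0,2,0,0.03,-0.0468,0,0,0,2,0,0.03,-0.0468,0,0,0,2,0,0.0308,-0.0468,0,0,0,2,0,0,0,0,0,0,0,0,0,0,0,0,0,0,0]'; python3 - <<'E'
from h import *
o=ctrl.get_obs();z=rot(o['eef_rot'])[:,2];print(o['eef_pos'],np.arctan2(z[1],z[0]))
im=ctrl.camera("wrist");save(im,"zb_wrist")
E
```

```text
time_s: 33.33
eef_pos: [0.6088, -0.0182, 0.2245]
eef_rot: [-0.519, 0.519, -0.481, 0.479]
wrist_force: [-0.0, 0.5, -2.0]
opening: 0.129
[ 0.60884938 -0.01820566  0.22448894] 0.07813797123044769
```

View pics/zb_wrist.png

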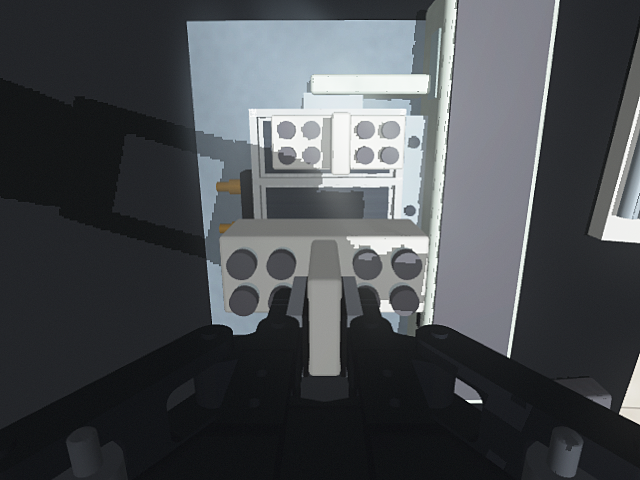

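```bash
python3 -m pendant '[0.001,0,-0.05,0,0,0.15,0,0,0,-0.04,0,0,0,0,0,0,-0.012,0,0,0,0,0,0,-0.005,0,0,0,0,0,0,0,0,0,0,0]'|grep -E "pos|force"; for i in 1 2 3; do python3 -m pendant '[0,0,-0.0025,0,0,0,0]'|grep -E "pos|force";done
```

```text
eef_pos: [0.6116, -0.0183, 0.1202]
wrist_force: [0.7, 0.5, -2.6]
eef_pos: [0.612, -0.0187, 0.1181]
wrist_force: [0.1, 0.0, -2.7]
eef_pos: [0.6114, -0.0186, 0.1146]
wrist_force: [-1.2, 0.9, -2.4]
eef_pos: [0.6109, -0.0185, 0.1113]
wrist_force: [0.0, -0.3, -2.7]
```

```bash
for i in 1 2 3; do python3 -m pendant '[0,0,-0.0015,0,0,0,0]'|grep -E "pos|force";done
```

```text
eef_pos: [0.6106, -0.0185, 0.1094]
wrist_force: [0.5, 0.6, -2.2]
eef_pos: [0.6106, -0.0185, 0.1079]
wrist_force: [0.1, -0.4, -2.2]
eef_pos: [0.6107, -0.0185, 0.1065]
wrist_force: [-1.2, -0.7, 3.5]
```

```bash
python3 -m pendant '[0.002,0.0002,0.0005,0,0,0,0]'|grep -E "pos|force"; for i in 1 2 3 4 5 6; do python3 -m pendant '[0.002,0.0002,0,0,0,0,0]'|grep -E "pos|force";done
```

```text
eef_pos: [0.6127, -0.0183, 0.1071]
wrist_force: [0.9, 1.0, -2.2]
eef_pos: [0.615, -0.0181, 0.1072]
wrist_force: [0.0, -0.5, -2.1]
eef_pos: [0.6169, -0.0178, 0.1071]
wrist_force: [0.1, 0.7, -2.4]
eef_pos: [0.6188, -0.0177, 0.107]
wrist_force: [-0.5, -0.2, -2.2]
eef_pos: [0.6196, -0.0175, 0.1069]
wrist_force: [-6.8, -1.0, 2.7]
eef_pos: [0.6202, -0.0174, 0.1071]
wrist_force: [-14.6, -1.9, 10.9]
eef_pos: [0.6207, -0.0173, 0.1075]
wrist_force: [-21.9, -3.0, 18.4]
```

```bash
python3 -m pendant '[-0.004,-0.0003,0,0,0,0,0]'|grep -E "pos|force"; for i in 1 2 3 4 5 ; do python3 -m pendant '[-0.0002,0.002,0,0,0,0,0]'|grep -E "pos|force";done
```

```text
eef_pos: [0.6193, -0.0175, 0.1068]
wrist_force: [0.0, 0.5, -3.5]
eef_pos: [0.6196, -0.0163, 0.1069]
wrist_force: [-4.8, -6.8, -0.5]
eef_pos: [0.6195, -0.0148, 0.107]
wrist_force: [-4.7, -5.5, 0.1]
eef_pos: [0.6193, -0.0129, 0.107]
wrist_force: [-4.6, -5.0, -0.1]
eef_pos: [0.6193, -0.0116, 0.1071]
wrist_force: [-4.5, -11.4, -0.2]
eef_pos: [0.6192, -0.0103, 0.1073]
wrist_force: [-5.6, -10.4, 4.4]
```

```bash
python3 -m pendant '[0,-0.001,-0.0005,0,0,0,0,0,0,0,0,0,0,0,0,0,0,0,0,0,0.02,0,0,0,0,0,0,0.03,0,0,0,0,0,0,0.05,0,0,0,0,0,0,0.07,0,0,0,0,0,0,0.0854]'; python3 -m pendant '[0,0,0.05,0,0,0,0.0854,0,0,0.06,0,0,0,0.0854,0,-0.03,0.06,0,0,0,0.0854,0,-0.03,0.04,0,0,0,0.0854,0,0,0,0,0,0,0.0854,0,0,0,0,0,0,0.0854]' ; python3 - <<'E'
from h import *
o=ctrl.get_obs();im=ctrl.camera("wrist");save(im,"zc_wrist",(160,40,480,290),2.5)
np.savez("zc.npz",im=im,pos=o['eef_pos'],rot=o['eef_rot'])
E
```

```text
time_s: 37.25
eef_pos: [0.6197, -0.0082, 0.1066]
eef_rot: [0.52, -0.52, 0.479, -0.479]
wrist_force: [0.9, -0.0, -0.5]
opening: 0.964
time_s: 38.0
eef_pos: [0.6193, -0.0661, 0.3116]
eef_rot: [-0.52, 0.52, -0.48, 0.479]
wrist_force: [0.7, 0.2, -1.1]
opening: 0.997
```

View pics/zc_wrist.png

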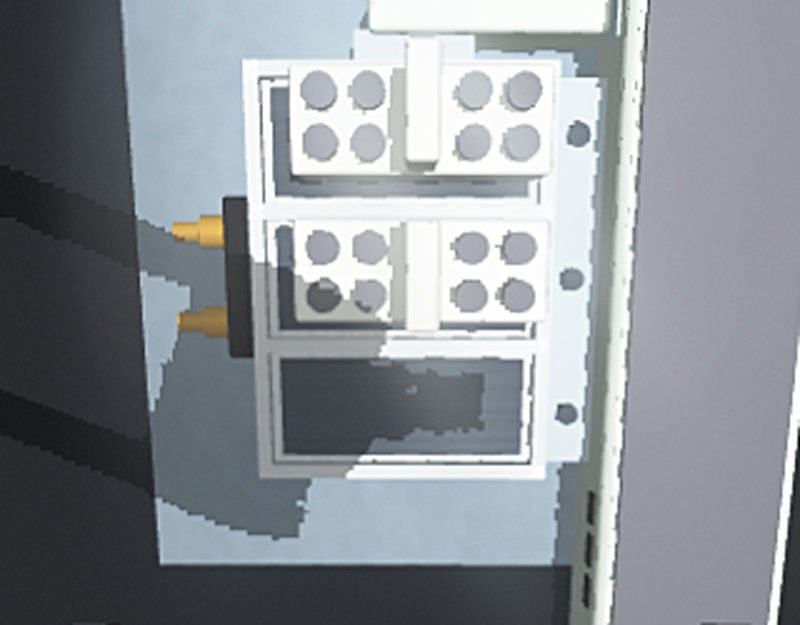

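```bash
python3 - <<'E'
from h import *
d=np.load("zc.npz");c=campose("wrist",dict(eef_pos=d['pos'],eef_rot=d['rot']));im=cv2.resize(d['im'][40:290,160:480],None,fx=2.5,fy=2.5)
BP=np.array([[-.064,.087,.048],[-.064,-.087,.048],[.064,-.087,.048]])
uv=np.array([[244,60],[260,478],[546,478]])/2.5+[160,40]-.3
from scipy.optimize import least_squares
r=least_squares(lambda p:(proj(place(BP,p),c)-uv).ravel(),[.61,-.019,.08,0.]);b=r.x;print(b,r.fun.round(2))
def rect(x0,x1,y0,y1,z,col):
    P=np.array([[x0,y0,z],[x1,y0,z],[x1,y1,z],[x0,y1,z]]);q=(proj(place(P,b),c)-[160,40]+.3)*2.5
    cv2.polylines(im,[np.round(q*16).astype(int)],True,col,1,cv2.LINE_AA,shift=4)
rect(-.064,.064,-.087,.087,.048,(255,0,0))
for cy in (.061,.005): rect(.008-.05,.008+.05,cy-.02,cy+.02,.08,(255,0,0)); rect(.002,.014,cy-.019,cy+.019,.132,(0,120,255))
cv2.imwrite("pics/zd.png",im[:,:,::-1])
E
```

```text
[ 6.11857969e-01 -1.94843179e-02  8.00217249e-02  4.29630413e-04] [-0.08 -0.07  0.21 -0.03 -0.12  0.11]
```

View pics/zd.png

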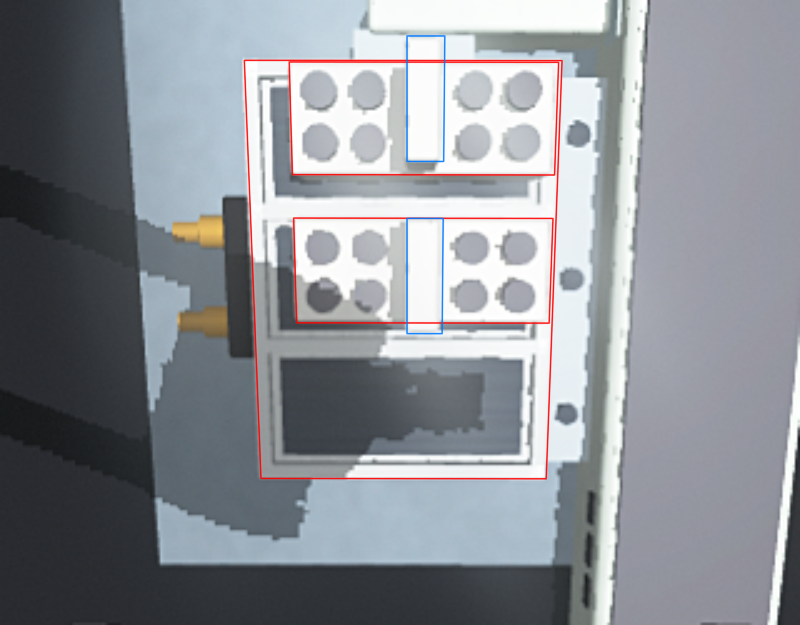

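```bash
python3 - <<'E'
from h import *
save(ctrl.camera("top"),"ze_top");save(ctrl.camera("scene"),"ze_scene")
E
```

```text
(no output)
```

View pics/ze_top.png

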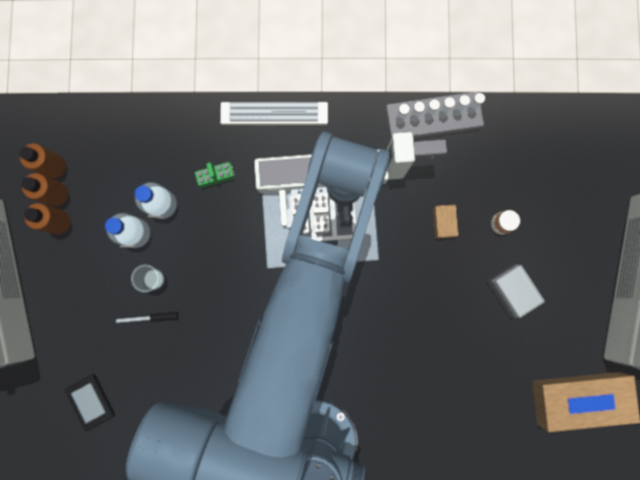

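View pics/ze_scene.png

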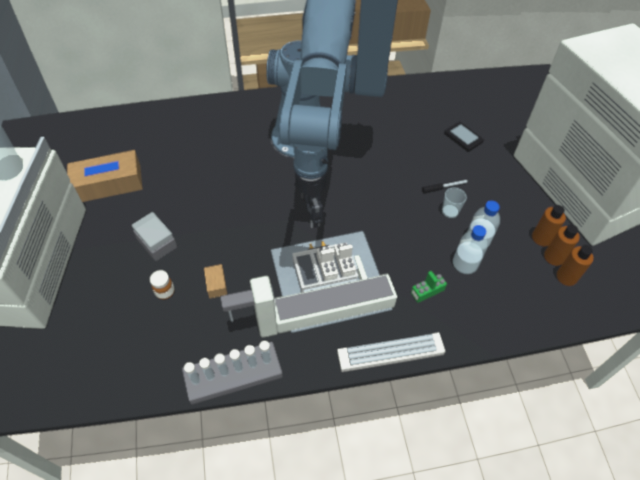

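```bash
python3 -c "
from bench import ctrl
print(ctrl.hand_in())"
```

```text
the job is handed in; nothing more can be done
None
```

I pushed the cooling block home against both stops, put the two white racks in lanes 1 and 2, and handed the job in at about 38 s of the 210 s allowed. No verdict was reported.

- **Block:** I pushed it on its front face with one open finger on each side of the couplings, not at the very corners. I then pushed it left from its right side, and back against the rear bar. It stopped firmly at both: about 50 N at the rear bar, and about 25 N when I pushed left again. The pictures show no gap at the rear bar. At the left stop they cannot show a gap under about 3 mm, but the second left push stopped at the same place as the first. The block's pose, measured twice by wrist camera (before and after the racks went in), agreed with the sampler's to 2–3 mm and 0.002 rad, within the camera calibration's own error.
- **Racks:** I lowered each one to its lane floor, pushed it against the back wall and then the left wall, and released it. In the last wrist picture both racks matched the home-position outline to about 1 mm.
- **Rest of the bench:** I found only two white racks and no third one. The green look-alike and the other items look unmoved in the last pictures.

One thing disagreed. The housing's front edge appeared about 4 mm off its expected place in one wrist picture; I put this down to rounded edges and calibration, as the stops themselves lined up. The trained network did not find the racks, so I located them by colour and fitted their known shape to the picture.

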